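Clamp the door bolt in the holding fixture

ROBOT

A 6-joint arm with a two-finger parallel gripper is mounted at the origin on the work surface. World frame = base frame: x ahead of the robot, y to its left, z up, the work surface at z = 0. Lengths are in m, angles in rad, forces in N, time in s.
With the tool pointing down it reaches from about 0.325 to 0.9 m from the base axis. Payload 3.5 kg.
Tool frame: the origin (TCP) lies midway between the tips of the shut fingers; the grasp point (between the pads) lies 19 mm behind it; x points along the fingers, y is the direction in which the jaws open and shut, and the axes are right-handed (so a half turn about x gives the same grasp; the last joint's range is limited). The gripper opens to 85 mm and grips with 20 to 120 N. Pads are 22 mm wide; open, the fingers measure 114 mm over their backs; the gripper's body (76 mm by 85 mm) begins 54 mm behind the grasp point. The pads swing forward as they close: fully open they stand 13 mm farther back than shut.
Start: joints at [1.055, 0.276, -0.026, 1.268, 0, 1.467], TCP at [0.251, 0.572, 0.231] pointing down, gripper open.
Joint ranges: [-3.12, 3.12], [-0.85, 1.88], [-1.08, 1.24], [-1.95, 2.15], [-1.57, 1.53], [-3.14, 3.14]. Speed limits (rad/s): [2.57, 2.57, 3.14, 3.14, 3.14, 3.14].

INTERFACE

Orientations are given as a rotation vector (axis times angle).
In Python, from rig import env, vision, workorder gives the robot as it stands.
- The arm moves only by the tool move_arm, never from a script. Its argument "deltas" is a list of rows, each an object of numbers: "ax", "ay", "az": the turn, a rotation vector about the tool's x, y, z in degrees; "tx", "ty", "tz": the shift along the tool's x, y, z in mm; "gripper": the opening in per cent of the stroke, from 0 (shut) to 100 (fully open). In form: [{"ax": .., "ay": .., "az": .., "tx": .., "ty": .., "tz": .., "gripper": ..}, ...]. A call has 1 to 10 rows; each row is the pose to reach, as a shift and turn from the pose measured when the call began, along the tool's axes at that moment; what a row does not reach only later rows make up. A row lasts 1/10 s, in which the tool goes at most 50 mm and 8.59 degrees, less where a joint would pass 70% of its speed; a pose out of reach is approached as far as the arm can. A call with a gripper value outside its range is refused whole. The fingers move at their own pace and stop on an object; "force" is the grip in N (left out, the last holds). Time passes only in rows, so rows that repeat a pose let the fingers close. It gives the time, the measured TCP pose, the force and the opening at its end, in the units of the state.
- env.state(): the state, without advancing time (a new reading comes with each control period).
- vision.grab_frame(name): name is "scene" or "side" or "wrist"; returns a dict with "image" (400x640x3 uint8, red, green, blue), "K" (3x3 intrinsics, pixels), "position" and "attitude" of the camera in the world. Camera axes: x right, y up, looking along -z (the intrinsics and any distortion apply to the point x, -y, -z); pixel columns grow to the right and rows downward; lengths in m; the calibration is good to about 2 mm. The wrist camera is an equidistant fisheye: a pixel r from the principal point sees the ray r / f radians off the axis. A picture is of the moment at which its call begins. There is no depth.
- workorder.hand_in(): hands the job in, once; it reports no verdict.
The state is a dict: "t": time; "joints": joint angles; "joint_vel": joint speeds; "joint_efforts": joint torques, N m; "tcp_pos": TCP position; "ee_rot": TCP orientation; "contact_force": force on the tool from outside, world axes, zero at the start; "wrist_torque": the same for the moment, N m; "grip_width": opening from 0.0 (shut) to 1.0 (fully open).
Only numpy, scipy, OpenCV 4.12 (cv2) and the standard library are available. Lean on these libraries where they do the work, as an engineer would, in place of code of your own. Each camera call takes 0.05 s, during which the arm holds its last target.

TASK

Put the aluminium door bolt flat between the rails of the blue holding fixture, square end first, and slide it gently home against the yellow stop. Then push the red clamp handle down until it goes over its dead point and stays shut by itself, so that the rubber pad holds the bolt; feel for it and never press hard, on the handle or on the stop. Let go and leave everything else on the desk where it is.

Things in the scene. Friction and masses are not known exactly. Their poses are not given: they have to be found in the camera images.
- fixture: Holding fixture fixed to the desk: blue plate 220 x 90 x 12 mm. x axis level from the loading end to the handle end, y across, z up; origin at desk level under the clamp arm's pivot (plate from x = -145 to +75). Two steel cheeks (y = +-12, x = -18 to 57, to 87 above the desk) carry the clamp. The open arm stands up at x = 0 or leans to -x, its pad then at most 62 out and at least 70 above the desk
- channel (a point): Middle of the channel's floor, on the plate's top (12 above the desk), at x = -77 of the fixture. The channel runs along the fixture's x between two steel rails, 95 long, 38 apart, 6 tall (tops 18 above the desk); it is open at the loading end (-x) and above
- stop: Yellow end stop at the inner end of the channel, 44 wide, 16 tall. Origin: middle of the lower edge of the face that the bolt meets, on the plate's top, at x = -25 of the fixture; axes as the fixture's, the bolt comes from -x. It is rigid; more than 30 N between bolt and stop spoils it
- pad: Black rubber pad, 16 across, on a sprung spindle under the end of the steel clamp arm; origin at the centre of its face. As the handle closes it comes down on the bolt's top, 30 from the stop (x = -55 of the fixture), and yields by up to 5. Shut, it presses with 10 to 20 N
- handle: Clamp handle: flat steel lever with a round red grip, 18 thick, from 51 to 117 along it. Origin at its pivot (x = +40 of the fixture, 75 above the desk); own x axis along the lever. At the start it points to the fixture's +x side and 30 to 75 degrees up. It closes by swinging down about the pivot; while open it stays where it is left. More than 25 N on it bends it
- grip (a point): Middle of the red grip, on the lever's axis, 85 from the pivot. Push here takes 1 N of friction, up to 4 to 7 N before the dead point; then the handle runs on by itself to a rubbery stop some 0.08 rad past it: 2 to 4 N more per mm there. 9 N felt means home. Home is unmarked and differs each time, from 10 degrees below level to 25 above. Released before the dead point it springs back
- bolt: Aluminium door bolt, a bar 110 long, 32 wide, 24 tall, 0.2 to 0.3 kg, flat on the desk to the right of the fixture; origin under its centre, x axis towards its square end (x = +55); the other end is rounded from x = -39 on. Grip it across its 32 width at x = -25 (clear of the open clamp arm), fingertips at least 7 above its underside (clear of the rails)
- bolt_center (a point): Centre of the bolt, half-way up (12 above its underside)
- bolt_heel (a point): Middle of the bolt's square end face, half-way up (12 above its underside)
- tape_dispenser: red tape dispenser, 150 x 55 x 80; origin under its centre. A bystander: leave it alone
- tumbler: empty clear glass tumbler, 72 wide, 105 tall; origin under its centre. A bystander: leave it alone
- hole_punch: stainless steel two-hole punch, 130 x 120 x 70; origin under its centre. A bystander: leave it alone
- padlock: brass padlock standing upright, 45 wide, 72 tall; origin under its centre. A bystander: leave it alone
- screwdriver: screwdriver lying on the desk; a bystander: leave it alone
Not all that is in view belongs to the job. Of the things like the bolt, leave any that is green, purple or turquoise; of the rest the smaller one is meant.

How it is judged:
On the way, in this order (a step that is already met when the one before it is completed fails the run):
1. the bolt lies flat between the rails with its square end against the stop, before the pad touches it (x of bolt_heel in the frame of stop between -0.0025 and 0.0015 m and y of bolt_heel in the frame of stop between -0.006 and 0.006 m and z of bolt_heel in the frame of stop below 0.0145 m and angle between bolt's own z axis and vertical below 0.06 rad and angle between the x axis of bolt and the x axis of stop, either way round below 0.12 rad and contact force between pad and bolt below 0.5 N), for 0.2 s.
2. the pad presses on the bolt and the bolt is still home (x of bolt_heel in the frame of stop between -0.0025 and 0.0015 m and y of bolt_heel in the frame of stop between -0.006 and 0.006 m and z of bolt_heel in the frame of stop below 0.0145 m and angle between bolt's own z axis and vertical below 0.06 rad and angle between the x axis of bolt and the x axis of stop, either way round below 0.12 rad and contact force between pad and bolt above 8 N), for 0.2 s.
At the end, for the whole second after the job is handed in: the bolt lies flat in the channel, square end within 2.5 mm of the stop, and the clamp, left to itself and at rest, presses its pad on the bolt with more than 8 N (all of step 2 and angular speed of handle below 0.1 rad/s and linear speed of bolt below 0.01 m/s); the robot touches nothing.
It fails at once if more than 25 N on the clamp handle (contact force between handle and the fingers above 25 N or contact force between handle and the arm above 25 N).
It fails at once if the bolt pressed on the stop with more than 30 N (contact force between bolt and stop above 30 N).
It fails at once if a bystander moved by more than 30 mm (distance of any of tape_dispenser, tumbler, hole_punch, padlock, screwdriver from where it was at the start of the episode above 0.03 m).
It fails at once if the tumbler tipped (angle between tumbler's own z axis and vertical above 0.3 rad).
It also fails if it takes over 72 s, if anything falls off the work surface, if the arm or the gripper's body presses on something with over 40 N, if the wrist force passes 120 N, or if a joint passes its speed limit or range.

## Working session

There is one attempt and no reset: what is moved stays moved. The work goes in short steps, Python scripts to look and compute and a tool call to move; the robot and the scene stay as the last step left them, time stands still between calls to the robot, and variables do not carry over. Pictures are saved under pics/ and viewed, and the job is handed in when it is done.

Besides the shell and the picture viewer there is one more tool, called after ">>>" by a JSON object that holds its "op" and its "data", one argument or row to a line. move_arm: Moves the arm, as the interface text tells. Its arguments: {"type":"object","properties":{"deltas":{"type":"array","items":{"type":"object","properties":{"ax":{"type":"number"},"ay":{"type":"number"},"az":{"type":"number"},"tx":{"type":"number"},"ty":{"type":"number"},"tz":{"type":"number"},"gripper":{"type":"number"}}}},"force":{"type":"number"}},"required":["deltas"]}

```bash
ls; mkdir -p pics; cat > h.py <<'E'
import numpy as np, cv2, json
from rig import env, vision, workorder
from scipy.spatial.transform import Rotation as R
def grab(n,fn):
    f=vision.grab_frame(n); cv2.imwrite('pics/'+fn+'.png',f['image'][:,:,::-1]); 
    np.save('pics/'+fn+'.npy',{k:f[k] for k in f},allow_pickle=True); return f
def load(fn): return np.load('pics/'+fn+'.npy',allow_pickle=True).item()
E
python3 - <<'E'
from h import *
for n in ['scene','side','wrist']:
    f=grab(n,n+'0'); print(n,f.keys(),f['K'],f['position'],f['attitude'])
print(env.state())
E
```

```text
pics
scene dict_keys(['image', 'K', 'position', 'attitude']) [[489.45222635   0.         316.88686277]
 [  0.         489.45222635 201.32791104]
 [  0.           0.           1.        ]] [ 0.93874772 -0.67450505  1.23161926] [0.59605874 0.17567088 0.51211126]
side dict_keys(['image', 'K', 'position', 'attitude']) [[470.66131127   0.         319.1141387 ]
 [  0.         470.66131127 205.1581786 ]
 [  0.           0.           1.        ]] [0.2079009  1.40103868 1.11420477] [ 0.1339859  -1.36590051 -2.60780128]
wrist dict_keys(['image', 'K', 'position', 'attitude']) [[309.70691629   0.         326.8231435 ]
 [  0.         309.70691629 207.32821799]
 [  0.           0.           1.        ]] [0.17659389 0.60385008 0.37278259] [-0.28253444 -0.18178144  1.14810496]
{'t': 0.15, 'joints': array([ 1.05461067e+00,  2.76947025e-01, -2.75376762e-02,  1.26801457e+00,
        2.08058742e-05,  1.46741852e+00]), 'joint_vel': array([ 0.00125094, -0.00049538,  0.00511953,  0.00043082,  0.00117576,
       -0.0017666 ]), 'joint_efforts': array([ 1.02788927e-03, -4.46056831e+01,  2.95638746e+01,  1.05123690e-02,
       -9.84423696e-05, -1.58870090e-06]), 'tcp_pos': array([0.25043137, 0.57197629, 0.23043686]), 'ee_rot': array([ 0.32254918,  1.54697489, -0.32510188]), 'contact_force': array([-0.72988507,  0.57890215, -0.04510816]), 'wrist_torque': array([ 0.06534512,  0.02892173, -0.0270378 ]), 'grip_width': 0.9987764520419781}
```

View pics/scene0.png

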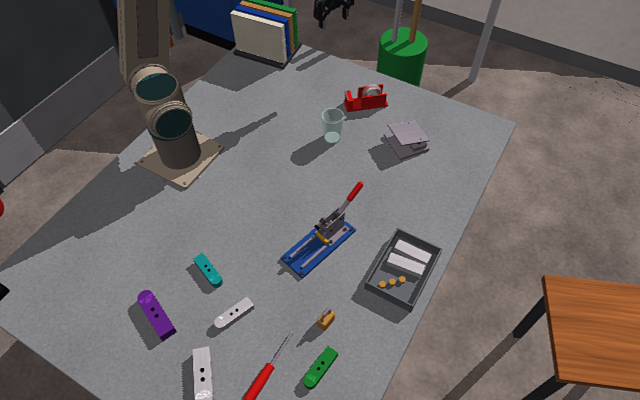

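View pics/side0.png

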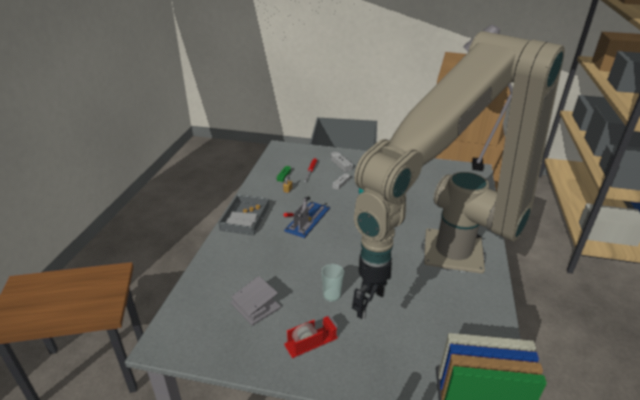

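View pics/wrist0.png

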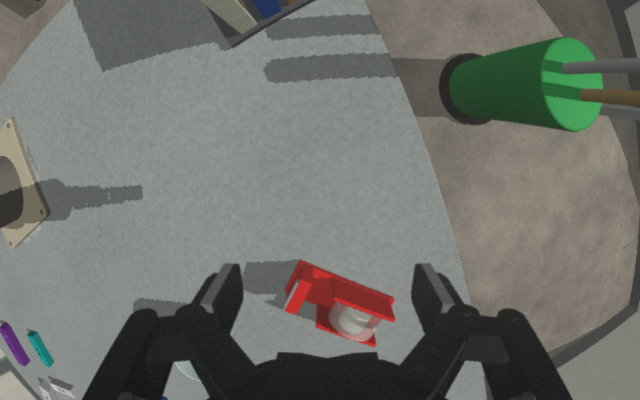

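```bash
python3 - <<'E'
import cv2
a=cv2.imread('pics/scene0.png')
c=a[160:290,260:390]; cv2.imwrite('pics/c1.png',cv2.resize(c,None,fx=6,fy=6,interpolation=cv2.INTER_CUBIC)[:600])
cv2.imwrite('pics/c1.png',cv2.resize(a[170:290,265:385],(600,600),interpolation=cv2.INTER_CUBIC))
cv2.imwrite('pics/c2.png',cv2.resize(a[285:400,180:300],(600,575),interpolation=cv2.INTER_CUBIC))
E
```

```text
(no output)
```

View pics/c1.png

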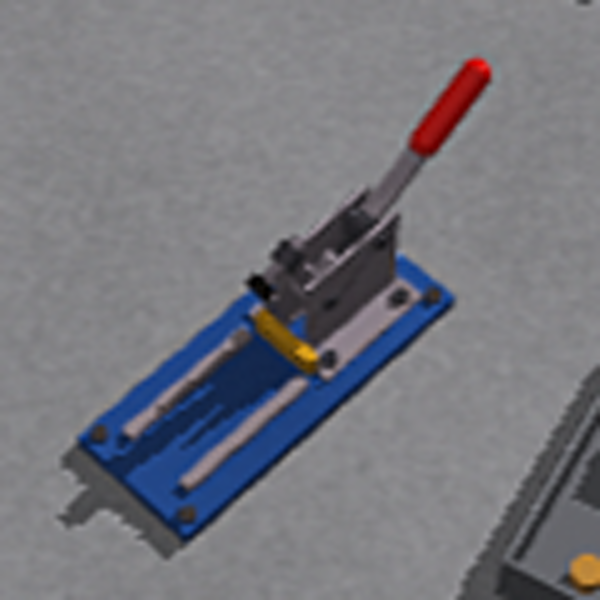

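View pics/c2.png

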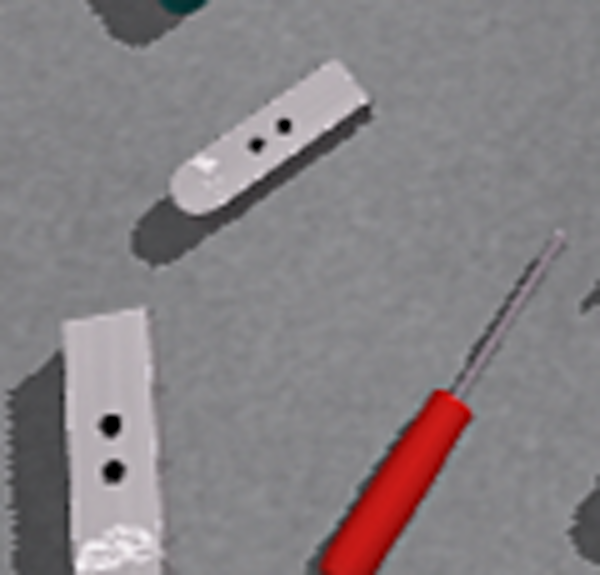

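```bash
cat >> h.py <<'E'
def ray(f,u,v,fish=False):
    K=f['K']; x=(u-K[0,2])/K[0,0]; y=(v-K[1,2])/K[1,1]
    if fish:
        r=np.hypot(x,y); s=np.sin(r)/max(r,1e-9); d=np.array([x*s,-y*s,-np.cos(r)])
    else: d=np.array([x,-y,-1.])
    return R.from_rotvec(f['attitude']).apply(d)
def onz(f,u,v,z,fish=False):
    d=ray(f,u,v,fish); p=np.asarray(f['position']); return p+d*(z-p[2])/d[2]
def proj(f,P,fish=False):
    c=R.from_rotvec(f['attitude']).inv().apply(np.atleast_2d(P)-f['position']); x,y,z=c[:,0],-c[:,1],-c[:,2]
    K=f['K']
    if fish:
        rr=np.hypot(x,y); th=np.arctan2(rr,z); s=th/np.maximum(rr,1e-12); a,b=x*s,y*s
    else: a,b=x/z,y/z
    return np.c_[K[0,0]*a+K[0,2],K[1,1]*b+K[1,2]]
E
python3 - <<'E'
from h import *
f=load('scene0'); np.set_printoptions(precision=4,suppress=True)
for nm,u,v,z in [('pl left',80,440,.012),('pl bottom',183,530,.012),('pl right',455,298,.012),('pl topright',400,255,.012)]:
    print(nm,onz(f,265+u/5,170+v/5,z))
for nm,u,v,z in [('sq1',335,58,.024),('sq2',370,100,.024),('tip',180,205,.024),('h1',257,145,.024),('h2',285,126,.024),
  ('big',65,322,.03),('big',145,310,.03)]:
    print(nm,onz(f,180+u/5,285+v/5,z))
for nm,u,v in [('padlock',325,320),('punch',407,140),('tumbler',332,137),('scr',275,365)]: print(nm,onz(f,u,v,0))
E
```

```text
pl left [ 0.5    -0.1608  0.012 ]
pl bottom [ 0.5797 -0.1794  0.012 ]
pl right [0.6388 0.0286 0.012 ]
pl topright [0.5966 0.0387 0.012 ]
sq1 [ 0.4893 -0.3089  0.024 ]
sq2 [ 0.519  -0.3191  0.024 ]
tip [ 0.4674 -0.4156  0.024 ]
h1 [ 0.4823 -0.3693  0.024 ]
h2 [ 0.4888 -0.3534  0.024 ]
big [ 0.4571 -0.494   0.03  ]
big [ 0.4878 -0.4691  0.03  ]
padlock [ 0.6963 -0.2525  0.    ]
punch [0.6181 0.4352 0.    ]
tumbler [0.3925 0.3213 0.    ]
scr [ 0.6472 -0.4169  0.    ]
```

```bash
cat >> h.py <<'E'
np.set_printoptions(precision=4,suppress=True)
def delta(p,yaw_jaw=None,Rt=None,st=None):
    """row to reach TCP p, tool x down, tool y at heading yaw_jaw(deg)"""
    st=st or env.state(); R0=R.from_rotvec(st['ee_rot'])
    t=R0.inv().apply(np.asarray(p)-st['tcp_pos'])*1000
    if Rt is None:
        a=np.radians(yaw_jaw); x=np.array([0,0,-1.]); y=np.array([np.cos(a),np.sin(a),0]); Rt=R.from_matrix(np.c_[x,y,np.cross(x,y)])
    w=np.degrees((R0.inv()*Rt).as_rotvec())
    print('t mm',t.round(1),'a deg',w.round(2))
def show():
    st=env.state(); print('t',st['t'],'tcp',st['tcp_pos'],'F',st['contact_force'],'grip',st['grip_width'],'j',st['joints']); print(R.from_rotvec(st['ee_rot']).as_matrix())
E
python3 - <<'E'
from h import *
show()
f=load('wrist0'); st=env.state(); R0=R.from_rotvec(st['ee_rot'])
print('cam in tool',R0.inv().apply(f['position']-st['tcp_pos']), (R0.inv()*R.from_rotvec(f['attitude'])).as_matrix())
a=R.from_rotvec(st['ee_rot']).as_matrix()
print('jaw heading',np.degrees(np.arctan2(a[1,1],a[0,1])))
delta([.5,-.25,.28],-16); delta([.5,-.25,.28],164)
delta([.5,-.25,.28],a and 0 if False else -16)
E
```

```text
t 0.15 tcp [0.2504 0.572  0.2304] F [-0.7299  0.5789 -0.0451] grip 0.9987764520419781 j [ 1.0546  0.2769 -0.0275  1.268   0.      1.4674]
[[-0.0009  0.4012  0.916 ]
 [-0.0015  0.916  -0.4012]
 [-1.     -0.0017 -0.0002]]
cam in tool [-0.1423 -0.0007 -0.0805] [[ 0.0006  0.3125 -0.9499]
 [ 1.     -0.0002  0.0006]
 [ 0.     -0.9499 -0.3125]]
jaw heading 66.34786124689288
t mm [ -48.6 -652.9  558.4] a deg [82.35  0.06  0.09]
t mm [ -48.6 -652.9  558.4] a deg [-97.65  -0.09   0.06]
t mm [ -48.6 -652.9  558.4] a deg [82.35  0.06  0.09]
```

```bash
python3 - <<'E'
from h import *
delta([.55,-.03,.29],164)
E
```

```text
t mm [ -58.9 -431.3  515.9] a deg [-97.65  -0.09   0.06]
```

>>> {"op": "move_arm", "data": {
  "deltas": [
    {"tx": -59,"ty": -431,"tz": 516,"ax": -97.6},
    {"tx": -59,"ty": -431,"tz": 516,"ax": -97.6},
    {"tx": -59,"ty": -431,"tz": 516,"ax": -97.6},
    {"tx": -59,"ty": -431,"tz": 516,"ax": -97.6},
    {"tx": -59,"ty": -431,"tz": 516,"ax": -97.6},
    {"tx": -59,"ty": -431,"tz": 516,"ax": -97.6},
    {"tx": -59,"ty": -431,"tz": 516,"ax": -97.6},
    {"tx": -59,"ty": -431,"tz": 516,"ax": -97.6},
    {"tx": -59,"ty": -431,"tz": 516,"ax": -97.6},
    {"tx": -59,"ty": -431,"tz": 516,"ax": -97.6}
  ]
}}

```text
$.deltas[0]: bad value
```

```bash
python3 - <<'E'
from h import *
show()
delta([.55,-.03,.29],164)
E
```

```text
t 0.15 tcp [0.2504 0.572  0.2304] F [-0.7299  0.5789 -0.0451] grip 0.9987764520419781 j [ 1.0546  0.2769 -0.0275  1.268   0.      1.4674]
[[-0.0009  0.4012  0.916 ]
 [-0.0015  0.916  -0.4012]
 [-1.     -0.0017 -0.0002]]
t mm [ -58.9 -431.3  515.9] a deg [-97.65  -0.09   0.06]
```

>>> {"op": "move_arm", "data": {
  "deltas": [
    {"tx": -59,"ty": -431,"tz": 516,"ax": -97.6,"ay": 0,"az": 0,"gripper": 100},
    {"tx": -59,"ty": -431,"tz": 516,"ax": -97.6,"ay": 0,"az": 0,"gripper": 100},
    {"tx": -59,"ty": -431,"tz": 516,"ax": -97.6,"ay": 0,"az": 0,"gripper": 100},
    {"tx": -59,"ty": -431,"tz": 516,"ax": -97.6,"ay": 0,"az": 0,"gripper": 100},
    {"tx": -59,"ty": -431,"tz": 516,"ax": -97.6,"ay": 0,"az": 0,"gripper": 100},
    {"tx": -59,"ty": -431,"tz": 516,"ax": -97.6,"ay": 0,"az": 0,"gripper": 100},
    {"tx": -59,"ty": -431,"tz": 516,"ax": -97.6,"ay": 0,"az": 0,"gripper": 100},
    {"tx": -59,"ty": -431,"tz": 516,"ax": -97.6,"ay": 0,"az": 0,"gripper": 100},
    {"tx": -59,"ty": -431,"tz": 516,"ax": -97.6,"ay": 0,"az": 0,"gripper": 100},
    {"tx": -59,"ty": -431,"tz": 516,"ax": -97.6,"ay": 0,"az": 0,"gripper": 100}
  ]
}}

```text
t: 1.15
tcp_pos: [0.4541, 0.1655, 0.271]
ee_rot: [-0.747, 1.44, 0.746]
contact_force: [1.0, 1.0, 0.6]
grip_width: 1.002
```

```bash
python3 - <<'E'
from h import *
show()
delta([.55,-.03,.29],164)
E
```

```text
t 1.15 tcp [0.4541 0.1655 0.271 ] F [0.971  1.0243 0.6371] grip 1.0019471896582068 j [ 0.2161  0.0046 -0.2584  1.3089 -0.0008 -0.7407]
[[-0.0009 -0.8173  0.5762]
 [-0.0011  0.5762  0.8173]
 [-1.      0.0002 -0.0014]]
t mm [ -18.9 -191.  -104.5] a deg [-19.18  -0.08  -0.02]
```

>>> {"op": "move_arm", "data": {
  "deltas": [
    {"tx": -19,"ty": -191,"tz": -104,"ax": -19.2,"ay": 0,"az": 0,"gripper": 100},
    {"tx": -19,"ty": -191,"tz": -104,"ax": -19.2,"ay": 0,"az": 0,"gripper": 100},
    {"tx": -19,"ty": -191,"tz": -104,"ax": -19.2,"ay": 0,"az": 0,"gripper": 100},
    {"tx": -19,"ty": -191,"tz": -104,"ax": -19.2,"ay": 0,"az": 0,"gripper": 100},
    {"tx": -19,"ty": -191,"tz": -104,"ax": -19.2,"ay": 0,"az": 0,"gripper": 100},
    {"tx": -19,"ty": -191,"tz": -104,"ax": -19.2,"ay": 0,"az": 0,"gripper": 100},
    {"tx": -19,"ty": -191,"tz": -104,"ax": -19.2,"ay": 0,"az": 0,"gripper": 100}
  ]
}}

```text
t: 1.85
tcp_pos: [0.5501, -0.0301, 0.2895]
ee_rot: [-0.999, 1.331, 1.001]
contact_force: [-0.1, 1.4, -0.7]
grip_width: 1.001
```

```bash
python3 - <<'E'
from h import *
grab('wrist','wA'); show()
delta([.51,-.29,.28],164)
E
```

```text
t 1.9 tcp [ 0.5497 -0.0293  0.2896] F [ 0.5218 -0.8907 -0.3729] grip 1.0005430584941577 j [-0.1702  0.1205 -0.0955  1.3571 -0.0008 -1.4618]
[[-0.0024 -0.9613  0.2756]
 [-0.0004  0.2756  0.9613]
 [-1.      0.0022 -0.001 ]]
t mm [   9.8  -33.7 -261.6] a deg [ 0.   -0.06 -0.12]
```

View pics/wA.png

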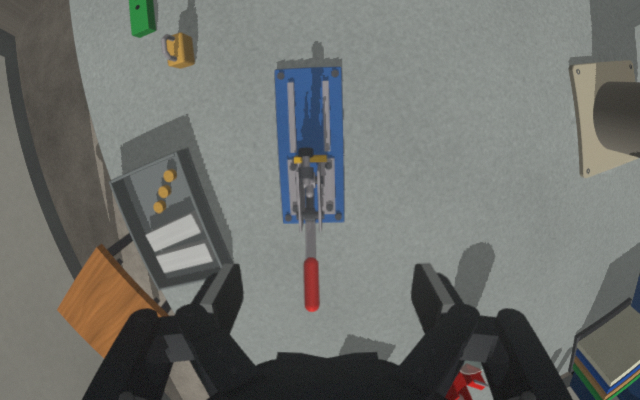

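>>> {"op": "move_arm", "data": {
  "deltas": [
    {"tx": 10,"ty": -34,"tz": -262,"ax": 0,"ay": 0,"az": 0,"gripper": 100},
    {"tx": 10,"ty": -34,"tz": -262,"ax": 0,"ay": 0,"az": 0,"gripper": 100},
    {"tx": 10,"ty": -34,"tz": -262,"ax": 0,"ay": 0,"az": 0,"gripper": 100},
    {"tx": 10,"ty": -34,"tz": -262,"ax": 0,"ay": 0,"az": 0,"gripper": 100},
    {"tx": 10,"ty": -34,"tz": -262,"ax": 0,"ay": 0,"az": 0,"gripper": 100},
    {"tx": 10,"ty": -34,"tz": -262,"ax": 0,"ay": 0,"az": 0,"gripper": 100},
    {"tx": 10,"ty": -34,"tz": -262,"ax": 0,"ay": 0,"az": 0,"gripper": 100}
  ]
}}

```text
t: 2.6
tcp_pos: [0.5096, -0.2909, 0.2793]
ee_rot: [-0.998, 1.331, 1.002]
contact_force: [0.3, 0.5, -1.3]
grip_width: 1.001
```

```bash
python3 - <<'E'
from h import *
grab('wrist','wB'); show()
a=cv2.imread('pics/wA.png'); cv2.imwrite('pics/wAc.png',cv2.resize(a[40:320,255:365],None,fx=2.1*1,fy=2.1,interpolation=cv2.INTER_CUBIC))
cv2.imwrite('pics/wAc1.png',cv2.resize(a[55:175,250:370],(600,600),interpolation=cv2.INTER_CUBIC))
cv2.imwrite('pics/wAc2.png',cv2.resize(a[140:320,260:360],(333,600),interpolation=cv2.INTER_CUBIC))
b=cv2.imread('pics/wB.png');
E
```

```text
t 2.65 tcp [ 0.5099 -0.2895  0.2794] F [-0.1012  0.4425 -0.7753] grip 0.9990852274938296 j [-0.6262  0.1892 -0.0358  1.3489 -0.0009 -1.9176]
[[-0.0031 -0.9612  0.2757]
 [ 0.0011  0.2757  0.9612]
 [-1.      0.0033  0.0002]]
```

View pics/wB.png

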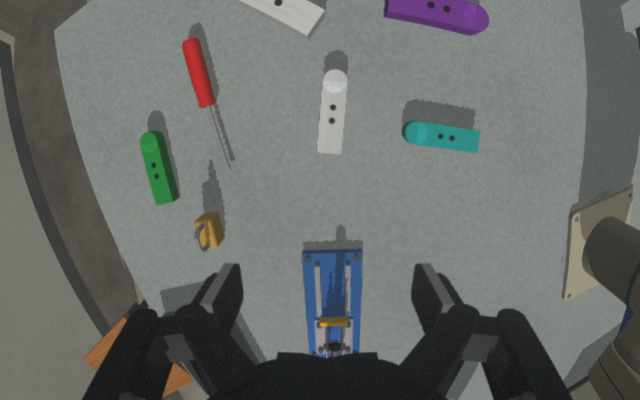

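View pics/wAc1.png

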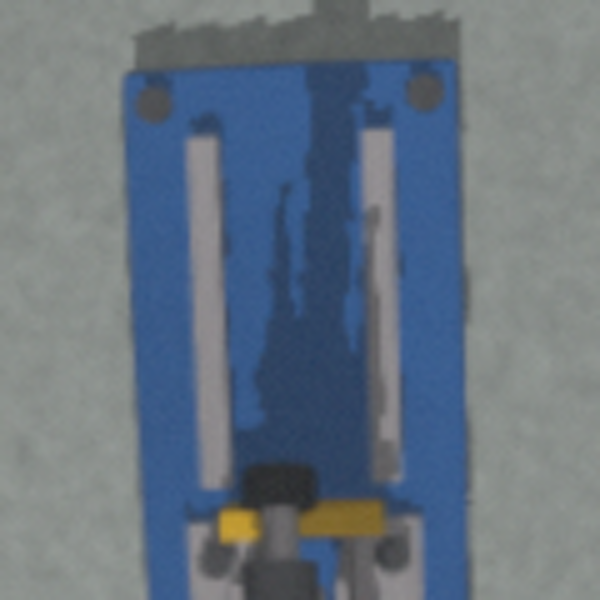

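View pics/wAc2.png

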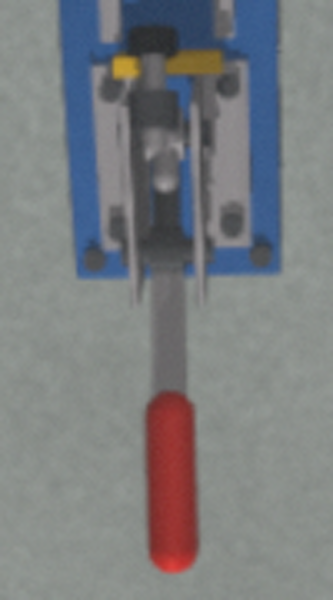

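```bash
cat > fit.py <<'E'
from h import *
from scipy.optimize import least_squares
A=load('wA'); S=load('scene0'); B=load('wB')
c1=lambda u,v:(250+u/5-.4,55+v/5-.4); c2=lambda u,v:(260+u/3.333-.35,140+v/3.333-.35); s1=lambda u,v:(265+u/5-.4,170+v/5-.4)
obsA=[((-145,-45,12),c1(125,73)),((-145,45,12),c1(457,60)),((75,-45,12),c2(78,277)),((75,45,12),c2(281,272)),
((-124.5,-19,18),c1(217,137)),((-124.5,19,18),c1(361,128)),((-29.5,-19,18),c1(230,488)),((-29.5,19,18),c1(372,482))]
obsS=[((-145,45,12),s1(80,440)),((-145,-45,12),s1(183,530)),((75,-45,12),s1(455,298)),((75,45,12),s1(400,255))]
def w(p,o): 
    c,s=np.cos(p[2]),np.sin(p[2]); o=np.array([q[0] for q in o])/1000
    return np.c_[p[0]+c*o[:,0]-s*o[:,1],p[1]+s*o[:,0]+c*o[:,1],o[:,2]+(p[3] if len(p)>3 else 0)]
def res(p,f,o,fish): return (proj(f,w(p,o),fish)-np.array([q[1] for q in o])).ravel()
if __name__=='__main__':
    for f,o,fi in [(A,obsA,True),(S,obsS,False)]:
        r=least_squares(res,[.58,-.03,1.29],args=(f,o,fi)); print(r.x,np.degrees(r.x[2])); print(r.fun.reshape(-1,2))
        r=least_squares(res,[.58,-.03,1.29,0],args=(f,o,fi)); print('with z',r.x,np.degrees(r.x[2]))
    b=cv2.imread('pics/wB.png')
    cv2.imwrite('pics/wBc1.png',cv2.resize(b[60:160,290:370],(480,600),interpolation=cv2.INTER_CUBIC))
E
python3 fit.py
```

```text
[ 0.5717 -0.0303  1.3178] 75.50240364477979
[[-0.8268 -0.6057]
 [ 0.287  -0.9986]
 [-0.4692  0.8112]
 [ 0.221   0.7582]
 [ 0.0613 -0.2349]
 [ 0.2278  0.3201]
 [ 0.3198 -0.0496]
 [ 0.1109  0.1902]]
with z [ 0.572  -0.0302  1.3178 -0.0038] 75.50541502789893
[ 0.5885 -0.0341  1.2188] 69.83310662730517
[[ 0.4684 -1.8139]
 [-0.4731  2.4026]
 [ 4.5695  4.9876]
 [-4.6887 -6.2179]]
with z [ 0.5715 -0.006   1.2139 -0.0581] 69.55113972801394
```

View pics/wBc1.png

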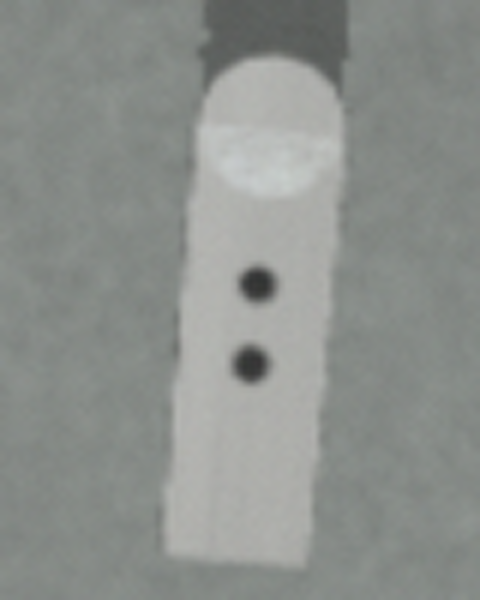

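```bash
cat > fitb.py <<'E'
from fit import *
b1=lambda u,v:(290+u/6-.4,60+v/6-.4)
obsB=[((55,-16,24),b1(165,553)),((55,16,24),b1(306,567)),((-55,0,24),b1(272,55)),((-39,-16,24),b1(200,124)),((-39,16,24),b1(343,135))]
r=least_squares(res,[.49,-.36,1.29],args=(B,obsB,True)); print('bolt',r.x,np.degrees(r.x[2])); print(r.fun.reshape(-1,2))
o=obsS[:3]; r=least_squares(res,[.58,-.03,1.29],args=(S,o,False)); print('fixS',r.x,np.degrees(r.x[2])); print(r.fun.reshape(-1,2))
s2=lambda u,v:(180+u/5-.4,285+v/5-.4)
oS=[((55,16,24),s2(335,58)),((55,-16,24),s2(370,100)),((-55,0,24),s2(176,200))]
r=least_squares(res,[.49,-.36,1.29],args=(S,oS,False)); print('boltS',r.x,np.degrees(r.x[2])); print(r.fun.reshape(-1,2))
E
python3 fitb.py; python3 - <<'E'
from h import *
b=cv2.imread('pics/wB.png')
cv2.imwrite('pics/wBc2.png',cv2.resize(b[240:360,280:380],(500,600),interpolation=cv2.INTER_CUBIC))
E
```

```text
bolt [ 0.4803 -0.364   1.2141] 69.56064007906619
[[-0.6165  0.6872]
 [ 0.5786  0.2082]
 [ 0.6221 -0.2295]
 [-1.0734 -0.4288]
 [ 0.4979 -0.2167]]
fixS [ 0.5748 -0.0299  1.3136] 75.2654108398413
[[-0.8805 -1.0337]
 [ 0.5031  1.3313]
 [ 0.3742 -0.4563]]
boltS [ 0.4825 -0.3641  1.1948] 68.4594097096642
[[ 0.3355 -0.4136]
 [ 0.0032  0.0489]
 [-0.3275  0.3253]]
```

View pics/wBc2.png

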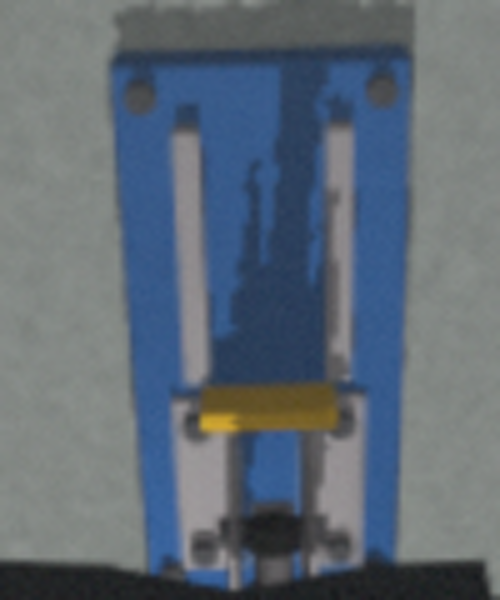

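```bash
cat > fit2.py <<'E'
from fit import *
b2=lambda u,v:(280+u/5-.4,240+v/5-.4)
obsB2=[((-145,-45,12),b2(115,62)),((-145,45,12),b2(410,56)),((-124.5,-19,18),b2(198,131)),((-124.5,19,18),b2(328,126)),((-29.5,-19,18),b2(210,381))]
r=least_squares(res,[.58,-.03,1.29],args=(B,obsB2,True)); print('fixB',r.x,np.degrees(r.x[2])); print(r.fun.reshape(-1,2))
fun=lambda p:np.r_[res(p,A,obsA,True),res(p,B,obsB2,True)]
r=least_squares(fun,[.58,-.03,1.29],loss='soft_l1'); print('joint',r.x,np.degrees(r.x[2])); P=r.x
def tri(l):
    M=0;v=0
    for f,u,fi in l:
        d=ray(f,*u,fi); d/=np.linalg.norm(d); Q=np.eye(3)-np.outer(d,d); M=M+Q; v=v+Q@f['position']
    return np.linalg.solve(M,v)
def tofix(p):
    c,s=np.cos(P[2]),np.sin(P[2]); d=p-np.r_[P[:2],0]; return np.array([c*d[0]+s*d[1],-s*d[0]+c*d[1],d[2]])*1000
print('pad',tofix(tri([(A,c1(278,485),True),(B,b2(268,535),True)])))
for nm,u in [('grip near',c2(170,395)),('grip far',c2(173,570))]:
    # ray meets fixture plane y=0
    d=ray(A,*u,True); n=np.array([-np.sin(P[2]),np.cos(P[2]),0]); o=np.r_[P[:2],0]
    # y not well observed: intersect with known circle about pivot
    for L in [51,117,85]:
        ang=np.radians(np.arange(0,90,.1)); pts=np.array([[40+L*np.cos(a),0,75+L*np.sin(a)] for a in ang])
        c,s=np.cos(P[2]),np.sin(P[2]); W=np.c_[P[0]+c*pts[:,0]/1e3,P[1]+s*pts[:,0]/1e3,pts[:,2]/1e3]
        e=np.linalg.norm(proj(A,W,True)-u,axis=1); i=e.argmin(); print(nm,L,np.degrees(ang[i]),e[i])
E
python3 fit2.py
python3 - <<'E'
from h import *
b=cv2.imread('pics/side0.png')
cv2.imwrite('pics/sc.png',cv2.resize(b[180:250,270:340],(600,600),interpolation=cv2.INTER_CUBIC))
E
```

```text
fixB [ 0.5719 -0.0311  1.3129] 75.22205895656529
[[-1.0601 -0.0562]
 [ 0.8782 -0.2973]
 [ 0.3193 -0.0461]
 [-0.0533  0.342 ]
 [-0.0871  0.1867]]
joint [ 0.5717 -0.0306  1.3173] 75.47600043400352
pad [-40.9771  -1.0437 102.9908]
grip near 51 27.5 1.940652744813538
grip near 117 89.9 7.1914740282896386
grip near 85 78.4 3.9109344942555917
grip far 51 27.100000000000005 54.44514163308453
grip far 117 30.200000000000003 0.3897085417948739
grip far 85 32.4 26.200915933407163
```

View pics/sc.png

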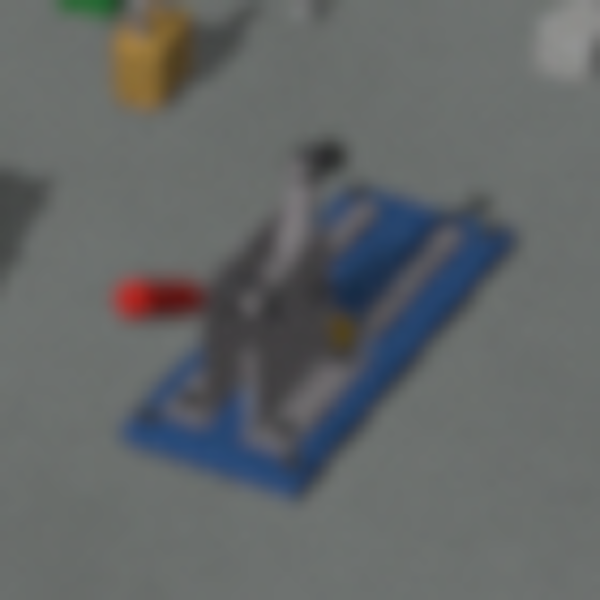

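```bash
python3 - <<'E'
from h import *
delta([.4722,-.3874,.10],159.3)
E
```

```text
t mm [ 179.4    8.6 -104.5] a deg [ 4.7   0.   -0.19]
```

>>> {"op": "move_arm", "data": {
  "deltas": [
    {"tx": 40,"ty": 9,"tz": -40,"ax": 4.7,"ay": 0,"az": -0.2,"gripper": 100},
    {"tx": 80,"ty": 9,"tz": -75,"ax": 4.7,"ay": 0,"az": -0.2,"gripper": 100},
    {"tx": 120,"ty": 9,"tz": -104,"ax": 4.7,"ay": 0,"az": -0.2,"gripper": 100},
    {"tx": 160,"ty": 9,"tz": -104,"ax": 4.7,"ay": 0,"az": -0.2,"gripper": 100},
    {"tx": 179,"ty": 9,"tz": -104,"ax": 4.7,"ay": 0,"az": -0.2,"gripper": 100},
    {"tx": 179,"ty": 9,"tz": -104,"ax": 4.7,"ay": 0,"az": -0.2,"gripper": 100},
    {"tx": 179,"ty": 9,"tz": -104,"ax": 4.7,"ay": 0,"az": -0.2,"gripper": 100}
  ]
}}

```text
t: 3.35
tcp_pos: [0.4729, -0.3851, 0.1011]
ee_rot: [-0.941, 1.357, 0.941]
contact_force: [-0.1, -0.5, 0.2]
grip_width: 0.999
```

```bash
python3 - <<'E'
from h import *
grab('wrist','wC'); show(); delta([.4722,-.3874,.009],159.3)
C=load('wC')
c,s=np.cos(np.radians(69.4)),np.sin(np.radians(69.4))
print(proj(C,[[.481+c*x-s*y,-.364+s*x+c*y,.024] for x,y in [(.055,-.016),(.055,.016),(-.055,0)]],True))
E
```

```text
t 3.4 tcp [ 0.4737 -0.3862  0.1023] F [ 1.2434 -0.2804 -0.5579] grip 1.0001715854607103 j [-0.7899  0.344  -0.2207  1.0033  0.0004 -2.0017]
[[ 0.0023 -0.9363  0.3513]
 [-0.0017  0.3513  0.9363]
 [-1.     -0.0027 -0.0008]]
t mm [93.3  1.2 -1.6] a deg [ 0.13 -0.04  0.16]
[[307.8268 302.3564]
 [344.9612 302.3872]
 [326.4201 176.1832]]
```

View pics/wC.png

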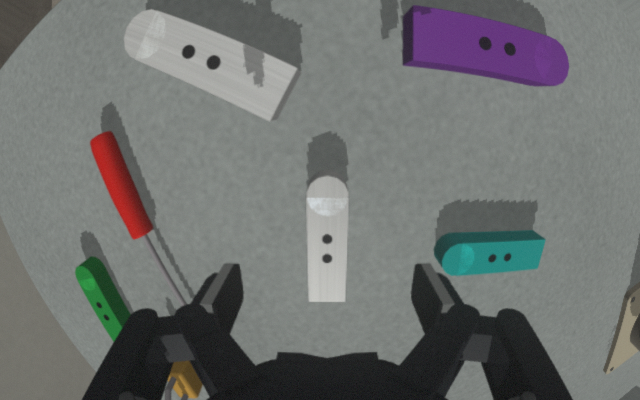

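>>> {"op": "move_arm", "data": {
  "deltas": [
    {"tx": 40,"ty": 1,"tz": -2,"ax": 0,"ay": 0,"az": 0,"gripper": 100},
    {"tx": 70,"ty": 1,"tz": -2,"ax": 0,"ay": 0,"az": 0,"gripper": 100},
    {"tx": 86,"ty": 1,"tz": -2,"ax": 0,"ay": 0,"az": 0,"gripper": 80},
    {"tx": 93,"ty": 1,"tz": -2,"ax": 0,"ay": 0,"az": 0,"gripper": 60},
    {"tx": 93,"ty": 1,"tz": -2,"ax": 0,"ay": 0,"az": 0,"gripper": 30},
    {"tx": 93,"ty": 1,"tz": -2,"ax": 0,"ay": 0,"az": 0,"gripper": 20},
    {"tx": 93,"ty": 1,"tz": -2,"ax": 0,"ay": 0,"az": 0,"gripper": 20},
    {"tx": 93,"ty": 1,"tz": -2,"ax": 0,"ay": 0,"az": 0,"gripper": 20},
    {"tx": 93,"ty": 1,"tz": -2,"ax": 0,"ay": 0,"az": 0,"gripper": 20}
  ],
  "force": 30
}}

```text
t: 4.3
tcp_pos: [0.4737, -0.389, 0.0114]
ee_rot: [-0.946, 1.356, 0.935]
contact_force: [-0.3, 0.3, 5.9]
grip_width: 0.365
```

```bash
python3 - <<'E'
from h import *
show()
E
```

```text
t 4.3 tcp [ 0.4737 -0.389   0.0114] F [-0.2992  0.3036  5.8853] grip 0.36503691131347826 j [-0.7934  0.4439 -0.2966  0.8239  0.001  -2.0053]
[[ 0.0053 -0.9363  0.3512]
 [-0.0039  0.3512  0.9363]
 [-1.     -0.0063 -0.0018]]
```

>>> {"op": "move_arm", "data": {
  "deltas": [
    {"tx": 0,"ty": 0,"tz": 0,"ax": 0,"ay": 0,"az": 0,"gripper": 20},
    {"tx": 0,"ty": 0,"tz": 0,"ax": 0,"ay": 0,"az": 0,"gripper": 20}
  ]
}}

```text
t: 4.5
tcp_pos: [0.4738, -0.3892, 0.0116]
ee_rot: [-0.946, 1.356, 0.935]
contact_force: [0.3, 0.0, -2.3]
grip_width: 0.364
```

```bash
python3 - <<'E'
from h import *
grab('wrist','wD');show()
E
```

```text
t 4.55 tcp [ 0.4737 -0.3891  0.0114] F [-0.0581 -0.3777  1.5328] grip 0.36507625272919314 j [-0.7935  0.4438 -0.2966  0.8236  0.0008 -2.0053]
[[ 0.0053 -0.9362  0.3514]
 [-0.0042  0.3514  0.9362]
 [-1.     -0.0065 -0.0021]]
```

View pics/wD.png

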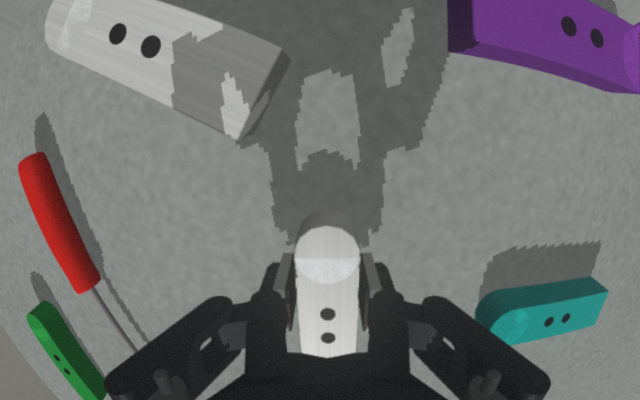

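```bash
python3 - <<'E'
from h import *
D=load('wD'); st=env.state(); R0=R.from_rotvec(st['ee_rot'])
for u,v in [(327,227),(327,314),(327.5,338)]:
    p=onz(D,u,v,.024,True); print(p,R0.inv().apply(p-st['tcp_pos'])*1000)
C=load('wC')
for u,v in [(327,177),(327,239),(327,258.5),(308,301),(345,301)]: print(onz(C,u,v,.024,True))
# approach pose: fixture frame
F=np.array([.5717,-.0306]);a=np.radians(75.4);c,s=np.cos(a),np.sin(a)
for x,z in [(-155-26-55,.08),(-155-26-55,.0355),(-40-81,.0355)]:
    print(x,F+[c*x/1e3,s*x/1e3]); delta(np.r_[F+[c*x/1e3,s*x/1e3],z],165.4)
E
```

```text
[ 0.4634 -0.4159  0.024 ] [-12.5148   0.1215 -28.7508]
[ 0.4807 -0.3699  0.024 ] [-12.6172   0.1347  20.4743]
[ 0.4865 -0.3536  0.024 ] [-12.6548   0.4161  37.7255]
[ 0.4615 -0.4148  0.024 ]
[ 0.4787 -0.3689  0.024 ]
[ 0.4847 -0.3529  0.024 ]
[ 0.5146 -0.3194  0.024 ]
[ 0.4849 -0.3083  0.024 ]
-236 [ 0.5122 -0.259 ]
t mm [-68.9   9.2 135.2] a deg [-5.97 -0.14  0.36]
-236 [ 0.5122 -0.259 ]
t mm [-24.4   9.5 135.3] a deg [-5.97 -0.14  0.36]
-121 [ 0.5412 -0.1477]
t mm [-24.7  21.5 249.7] a deg [-5.97 -0.14  0.36]
```

>>> {"op": "move_arm", "data": {
  "deltas": [
    {"tx": -35,"ty": 0,"tz": 0,"ax": 0,"ay": 0,"az": 0.2,"gripper": 20},
    {"tx": -68,"ty": 4,"tz": 30,"ax": -3,"ay": -0.1,"az": 0.4,"gripper": 20},
    {"tx": -68,"ty": 9,"tz": 70,"ax": -6,"ay": -0.1,"az": 0.4,"gripper": 20},
    {"tx": -60,"ty": 9,"tz": 110,"ax": -6,"ay": -0.1,"az": 0.4,"gripper": 20},
    {"tx": -45,"ty": 9,"tz": 135,"ax": -6,"ay": -0.1,"az": 0.4,"gripper": 20},
    {"tx": -30,"ty": 9,"tz": 135,"ax": -6,"ay": -0.1,"az": 0.4,"gripper": 20},
    {"tx": -26,"ty": 9,"tz": 135,"ax": -6,"ay": -0.1,"az": 0.4,"gripper": 20},
    {"tx": -26,"ty": 9,"tz": 135,"ax": -6,"ay": -0.1,"az": 0.4,"gripper": 20},
    {"tx": -26,"ty": 9,"tz": 135,"ax": -6,"ay": -0.1,"az": 0.4,"gripper": 20}
  ],
  "force": 40
}}

```text
t: 5.45
tcp_pos: [0.5127, -0.2602, 0.0374]
ee_rot: [-1.02, 1.32, 1.019]
contact_force: [-0.1, 0.6, -1.7]
grip_width: 0.364
```

```bash
python3 - <<'E'
from h import *
grab('wrist','wE'); grab('scene','sE');show()
F=np.array([.5717,-.0306]);a=np.radians(75.4);c,s=np.cos(a),np.sin(a)
for x,z in [(-40-81,.0365)]:
    delta(np.r_[F+[c*x/1e3,s*x/1e3],z],165.4)
a=cv2.imread('pics/sE.png')
cv2.imwrite('pics/sEc.png',cv2.resize(a[190:310,240:360],(600,600),interpolation=cv2.INTER_CUBIC))
E
```

```text
t 5.55 tcp [ 0.5131 -0.2605  0.0379] F [-0.7759 -0.0827 -2.2319] grip 0.3619189888031155 j [-0.5817  0.3593 -0.3588  0.8514 -0.0009 -1.8972]
[[ 0.0005 -0.9676  0.2526]
 [-0.0014  0.2526  0.9676]
 [-1.     -0.0009 -0.0012]]
t mm [  1.2   1.3 116.3] a deg [-0.03 -0.07  0.05]
```

View pics/wE.png

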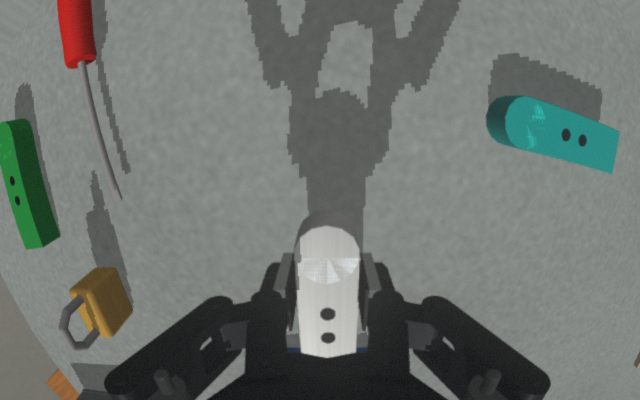

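View pics/sEc.png

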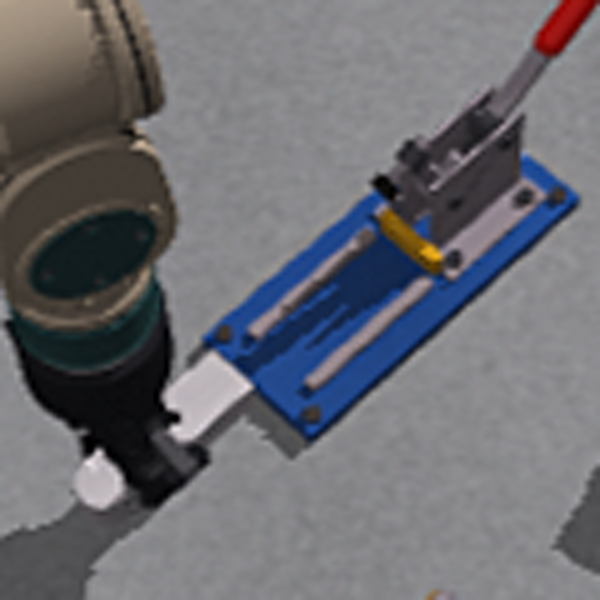

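```bash
python3 - <<'E'
from h import *
S=load('sE'); q=lambda u,v,z: onz(S,240+u/5-.4,190+v/5-.4,z)
F=np.array([.5717,-.0306]);a=np.radians(75.4);c,s=np.cos(a),np.sin(a)
def fx(p): d=p[:2]-F; return np.array([c*d[0]+s*d[1],-s*d[0]+c*d[1]])*1000
for nm,u,v,z in [('r1a',250,330,.018),('r2a',310,385,.018),('r1b',365,236,.018),('r2b',425,285,.018),('heel+',215,350,.0505),('heel-',250,387,.0505),
 ('corner+',207,343,.012),('corner-',305,438,.012),('stop+',378,212,.028),('stop-',440,258,.028)]: print(nm,fx(q(u,v,z)))
E
```

```text
r1a [-123.7037   22.2894]
r2a [-123.8951  -26.731 ]
r1b [-34.86    20.1522]
r2b [-33.6178 -27.2934]
heel+ [-156.5018   12.3477]
heel- [-158.4497  -17.7266]
corner+ [-144.471    36.1175]
corner- [-146.4076  -45.8808]
stop+ [-22.369   21.8689]
stop- [-19.1466 -25.0002]
```

>>> {"op": "move_arm", "data": {
  "deltas": [
    {"tx": 0,"ty": 0.5,"tz": 25,"ax": 0,"ay": 0,"az": 0,"gripper": 20},
    {"tx": 1,"ty": 0.5,"tz": 50,"ax": 0,"ay": 0,"az": 0,"gripper": 20},
    {"tx": 1,"ty": 0.5,"tz": 75,"ax": 0,"ay": 0,"az": 0,"gripper": 20},
    {"tx": 1,"ty": 0.5,"tz": 95,"ax": 0,"ay": 0,"az": 0,"gripper": 20},
    {"tx": 1,"ty": 0.5,"tz": 105,"ax": 0,"ay": 0,"az": 0,"gripper": 20},
    {"tx": 1,"ty": 0.5,"tz": 110,"ax": 0,"ay": 0,"az": 0,"gripper": 20},
    {"tx": 1,"ty": 0.5,"tz": 110,"ax": 0,"ay": 0,"az": 0,"gripper": 20},
    {"tx": 1,"ty": 0.5,"tz": 110,"ax": 0,"ay": 0,"az": 0,"gripper": 20}
  ]
}}

```text
t: 6.35
tcp_pos: [0.5405, -0.1548, 0.0369]
ee_rot: [-1.02, 1.32, 1.017]
contact_force: [0.1, -0.1, -2.4]
grip_width: 0.358
```

```bash
python3 - <<'E'
from h import *
grab('wrist','wF'); grab('scene','sF');show()
F=np.array([.5717,-.0306]);a=np.radians(75.4);c,s=np.cos(a),np.sin(a)
for x,z in [(-35-81,.0234)]:
    delta(np.r_[F+[c*x/1e3,s*x/1e3],z],165.4)
a=cv2.imread('pics/sF.png')
cv2.imwrite('pics/sFc.png',cv2.resize(a[180:280,270:370],(600,600),interpolation=cv2.INTER_CUBIC))
E
```

```text
t 6.45 tcp [ 0.5404 -0.1549  0.0368] F [-0.0255 -0.4142 -2.4757] grip 0.3605600663962186 j [-0.3934  0.3406 -0.3897  0.8392 -0.0014 -1.7077]
[[ 0.0007 -0.9673  0.2537]
 [-0.0018  0.2537  0.9673]
 [-1.     -0.0011 -0.0016]]
t mm [13.4  1.  12.2] a deg [-0.1  -0.09  0.06]
```

View pics/wF.png

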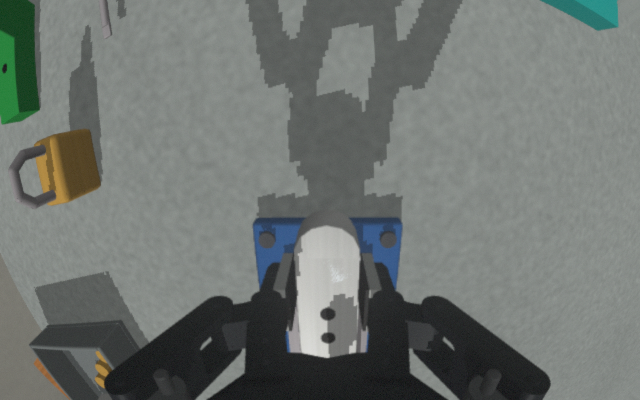

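View pics/sFc.png

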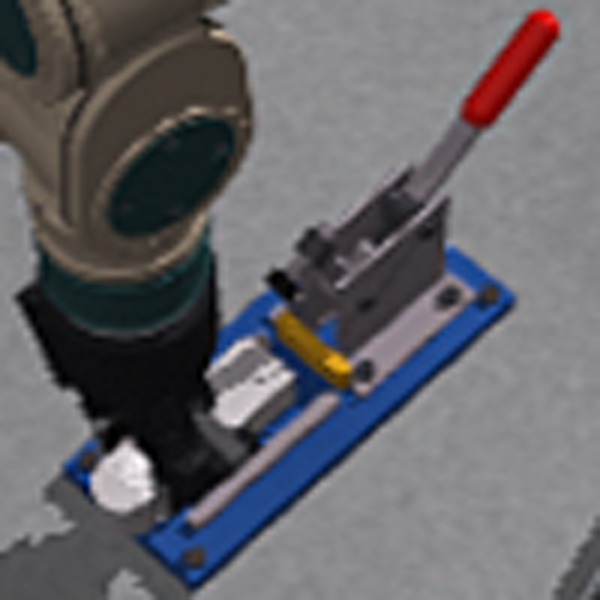

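>>> {"op": "move_arm", "data": {
  "deltas": [
    {"tx": 5,"ty": 0,"tz": 0,"ax": 0,"ay": 0,"az": 0,"gripper": 20},
    {"tx": 10,"ty": 0,"tz": 0,"ax": 0,"ay": 0,"az": 0,"gripper": 20},
    {"tx": 11.5,"ty": 0,"tz": 0,"ax": 0,"ay": 0,"az": 0,"gripper": 20},
    {"tx": 11.5,"ty": 0,"tz": 0,"ax": 0,"ay": 0,"az": 0,"gripper": 20}
  ]
}}

```text
t: 6.85
tcp_pos: [0.5397, -0.1548, 0.0246]
ee_rot: [-1.019, 1.321, 1.018]
contact_force: [0.0, 0.2, -1.6]
grip_width: 0.36
```

>>> {"op": "move_arm", "data": {
  "deltas": [
    {"tx": 1,"ty": 0,"tz": 0,"ax": 0,"ay": 0,"az": 0,"gripper": 20},
    {"tx": 1,"ty": 0,"tz": 0,"ax": 0,"ay": 0,"az": 0,"gripper": 20}
  ]
}}

```text
t: 7.05
tcp_pos: [0.5399, -0.1548, 0.0237]
ee_rot: [-1.019, 1.321, 1.018]
contact_force: [0.5, -0.4, -2.4]
grip_width: 0.359
```

>>> {"op": "move_arm", "data": {
  "deltas": [
    {"tx": 1,"ty": 0,"tz": 0,"ax": 0,"ay": 0,"az": 0,"gripper": 20},
    {"tx": 1,"ty": 0,"tz": 0,"ax": 0,"ay": 0,"az": 0,"gripper": 20}
  ]
}}

```text
t: 7.25
tcp_pos: [0.54, -0.1549, 0.0235]
ee_rot: [-1.019, 1.321, 1.017]
contact_force: [-2.0, 0.8, 4.7]
grip_width: 0.364
```

>>> {"op": "move_arm", "data": {
  "deltas": [
    {"tx": -0.3,"ty": 0,"tz": 5,"ax": 0,"ay": 0,"az": 0,"gripper": 20},
    {"tx": -0.3,"ty": 0,"tz": 10,"ax": 0,"ay": 0,"az": 0,"gripper": 20},
    {"tx": -0.3,"ty": 0,"tz": 14,"ax": 0,"ay": 0,"az": 0,"gripper": 20},
    {"tx": -0.3,"ty": 0,"tz": 15,"ax": 0,"ay": 0,"az": 0,"gripper": 20},
    {"tx": -0.3,"ty": 0,"tz": 15,"ax": 0,"ay": 0,"az": 0,"gripper": 20}
  ]
}}

```text
t: 7.75
tcp_pos: [0.5438, -0.1399, 0.0236]
ee_rot: [-1.019, 1.321, 1.018]
contact_force: [-0.3, 0.0, -2.3]
grip_width: 0.359
```

```bash
python3 - <<'E'
from h import *
grab('wrist','wG'); grab('scene','sG');show()
a=cv2.imread('pics/sG.png')
cv2.imwrite('pics/sGc.png',cv2.resize(a[180:280,270:370],(600,600),interpolation=cv2.INTER_CUBIC))
F=np.array([.5717,-.0306]);a=np.radians(75.4);c,s=np.cos(a),np.sin(a)
d=env.state()['tcp_pos'][:2]-F; print(np.array([c*d[0]+s*d[1],-s*d[0]+c*d[1]])*1000+[81,0])
E
```

```text
t 7.85 tcp [ 0.5437 -0.1402  0.0236] F [ 0.0579  0.2472 -1.3211] grip 0.3640595649185116 j [-0.3667  0.3574 -0.4001  0.8133 -0.0015 -1.6812]
[[-0.0005 -0.9673  0.2535]
 [-0.0014  0.2535  0.9673]
 [-1.      0.0001 -0.0015]]
[-32.1112  -0.545 ]
```

View pics/sGc.png

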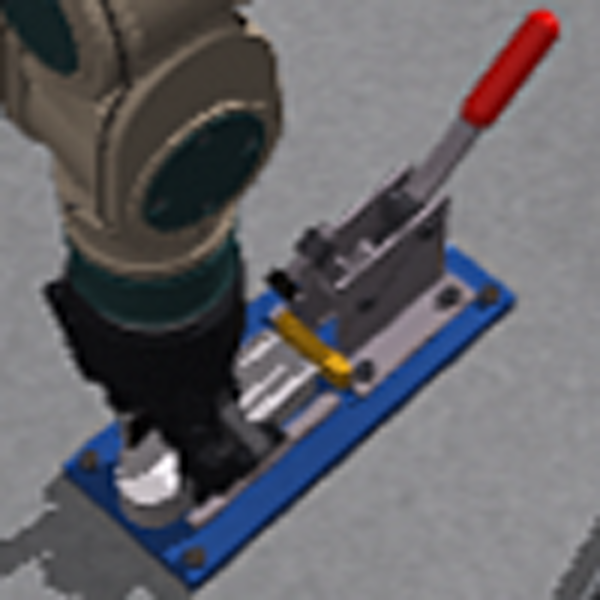

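>>> {"op": "move_arm", "data": {
  "deltas": [
    {"tx": 0,"ty": 0,"tz": 1.5,"ax": 0,"ay": 0,"az": 0,"gripper": 20},
    {"tx": 0,"ty": 0,"tz": 3,"ax": 0,"ay": 0,"az": 0,"gripper": 20},
    {"tx": 0,"ty": 0,"tz": 3.5,"ax": 0,"ay": 0,"az": 0,"gripper": 20},
    {"tx": 0,"ty": 0,"tz": 3.5,"ax": 0,"ay": 0,"az": 0,"gripper": 20}
  ]
}}

```text
t: 8.25
tcp_pos: [0.5446, -0.1367, 0.0236]
ee_rot: [-1.019, 1.321, 1.018]
contact_force: [0.3, -0.3, -1.6]
grip_width: 0.362
```

>>> {"op": "move_arm", "data": {
  "deltas": [
    {"tx": 0,"ty": 0,"tz": 1,"ax": 0,"ay": 0,"az": 0,"gripper": 20},
    {"tx": 0,"ty": 0,"tz": 1,"ax": 0,"ay": 0,"az": 0,"gripper": 20}
  ]
}}

```text
t: 8.45
tcp_pos: [0.5449, -0.1356, 0.0236]
ee_rot: [-1.019, 1.32, 1.018]
contact_force: [-0.4, 1.0, -0.5]
grip_width: 0.365
```

>>> {"op": "move_arm", "data": {
  "deltas": [
    {"tx": 0,"ty": 0,"tz": 1,"ax": 0,"ay": 0,"az": 0,"gripper": 20},
    {"tx": 0,"ty": 0,"tz": 1,"ax": 0,"ay": 0,"az": 0,"gripper": 20}
  ]
}}

```text
t: 8.65
tcp_pos: [0.5452, -0.1345, 0.0236]
ee_rot: [-1.019, 1.32, 1.018]
contact_force: [0.6, 0.1, -1.6]
grip_width: 0.359
```

>>> {"op": "move_arm", "data": {
  "deltas": [
    {"tx": 0,"ty": 0,"tz": 0.7,"ax": 0,"ay": 0,"az": 0,"gripper": 20},
    {"tx": 0,"ty": 0,"tz": 0.7,"ax": 0,"ay": 0,"az": 0,"gripper": 20}
  ]
}}

```text
t: 8.85
tcp_pos: [0.5454, -0.1337, 0.0235]
ee_rot: [-1.019, 1.32, 1.018]
contact_force: [-0.2, 0.1, -1.6]
grip_width: 0.359
```

>>> {"op": "move_arm", "data": {
  "deltas": [
    {"tx": 0,"ty": 0,"tz": 0.7,"ax": 0,"ay": 0,"az": 0,"gripper": 20},
    {"tx": 0,"ty": 0,"tz": 0.7,"ax": 0,"ay": 0,"az": 0,"gripper": 20}
  ]
}}

```text
t: 9.05
tcp_pos: [0.5456, -0.1329, 0.0236]
ee_rot: [-1.019, 1.32, 1.018]
contact_force: [0.5, 0.1, -2.3]
grip_width: 0.363
```

>>> {"op": "move_arm", "data": {
  "deltas": [
    {"tx": 0,"ty": 0,"tz": 0.7,"ax": 0,"ay": 0,"az": 0,"gripper": 20},
    {"tx": 0,"ty": 0,"tz": 0.7,"ax": 0,"ay": 0,"az": 0,"gripper": 20}
  ]
}}

```text
t: 9.25
tcp_pos: [0.5458, -0.1321, 0.0235]
ee_rot: [-1.019, 1.32, 1.019]
contact_force: [0.8, 0.2, -1.9]
grip_width: 0.359
```

>>> {"op": "move_arm", "data": {
  "deltas": [
    {"tx": 0,"ty": 0,"tz": 0.7,"ax": 0,"ay": 0,"az": 0,"gripper": 20},
    {"tx": 0,"ty": 0,"tz": 0.7,"ax": 0,"ay": 0,"az": 0,"gripper": 20}
  ]
}}

```text
t: 9.45
tcp_pos: [0.5458, -0.1321, 0.0236]
ee_rot: [-1.02, 1.321, 1.018]
contact_force: [-0.2, -2.7, -1.6]
grip_width: 0.355
```

>>> {"op": "move_arm", "data": {
  "deltas": [
    {"tx": 0,"ty": 0,"tz": 0.7,"ax": 0,"ay": 0,"az": 0,"gripper": 20},
    {"tx": 0,"ty": 0,"tz": 0.7,"ax": 0,"ay": 0,"az": 0,"gripper": 20}
  ]
}}

```text
t: 9.65
tcp_pos: [0.5458, -0.1321, 0.0237]
ee_rot: [-1.02, 1.323, 1.017]
contact_force: [-1.9, -4.1, -1.0]
grip_width: 0.364
```

```bash
python3 - <<'E'
from h import *
grab('scene','sH');show()
a=cv2.imread('pics/sH.png')
cv2.imwrite('pics/sHc.png',cv2.resize(a[210:260,300:350],(600,600),interpolation=cv2.INTER_CUBIC))
E
```

```text
t 9.7 tcp [ 0.5458 -0.132   0.0237] F [-1.5686 -3.6208 -1.3945] grip 0.36117401690273065 j [-0.3505  0.3574 -0.3998  0.8135 -0.0037 -1.6647]
[[-0.0013 -0.9673  0.2538]
 [-0.0035  0.2538  0.9672]
 [-1.      0.0003 -0.0037]]
```

View pics/sHc.png

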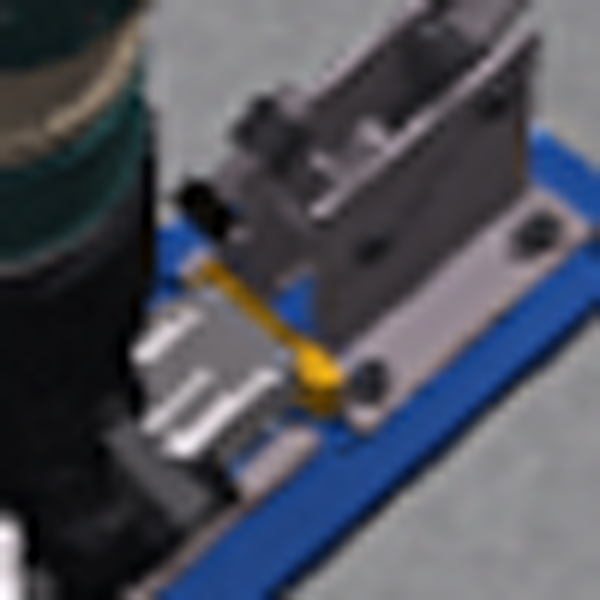

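>>> {"op": "move_arm", "data": {
  "deltas": [
    {"tx": 0,"ty": 0,"tz": 0,"ax": 0,"ay": 0,"az": 0,"gripper": 36},
    {"tx": 0,"ty": 0,"tz": 0,"ax": 0,"ay": 0,"az": 0,"gripper": 40},
    {"tx": 0,"ty": 0,"tz": 0,"ax": 0,"ay": 0,"az": 0,"gripper": 50},
    {"tx": 0,"ty": 0,"tz": 0,"ax": 0,"ay": 0,"az": 0,"gripper": 60},
    {"tx": 0,"ty": 0,"tz": 0,"ax": 0,"ay": 0,"az": 0,"gripper": 70},
    {"tx": 0,"ty": 0,"tz": 0,"ax": 0,"ay": 0,"az": 0,"gripper": 70}
  ]
}}

```text
t: 10.3
tcp_pos: [0.546, -0.1318, 0.0238]
ee_rot: [-1.02, 1.322, 1.017]
contact_force: [-0.7, 0.3, -0.4]
grip_width: 0.699
```

```bash
python3 - <<'E'
from h import *
grab('scene','sI');show()
a=cv2.imread('pics/sI.png')
cv2.imwrite('pics/sIc.png',cv2.resize(a[210:260,300:350],(600,600),interpolation=cv2.INTER_CUBIC))
E
```

```text
t 10.35 tcp [ 0.5459 -0.1319  0.0238] F [-0.5383  0.3995  0.2872] grip 0.702128507329237 j [-0.3504  0.3573 -0.3997  0.8135 -0.0035 -1.6648]
[[-0.001  -0.9673  0.2536]
 [-0.0033  0.2536  0.9673]
 [-1.      0.0001 -0.0035]]
```

View pics/sIc.png

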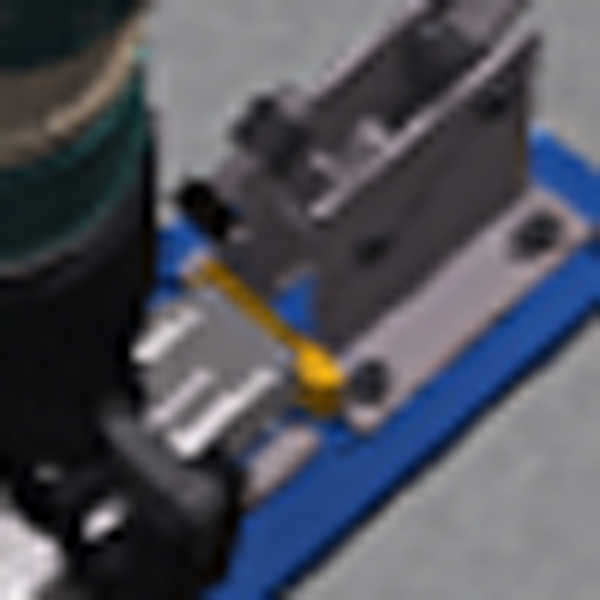

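```bash
cat >> h.py <<'E'
FX=np.array([.5717,-.0306]); FA=np.radians(75.4)
def W(x,y,z): c,s=np.cos(FA),np.sin(FA); return np.array([FX[0]+(c*x-s*y)/1e3,FX[1]+(s*x+c*y)/1e3,z/1e3])
def tofix(p):
    c,s=np.cos(FA),np.sin(FA); d=np.asarray(p)-np.r_[FX,0]; return np.array([c*d[0]+s*d[1],-s*d[0]+c*d[1],d[2]])*1000
def tool(tilt):
    t=np.radians(tilt); x=W(np.sin(t)*1e3,0,-np.cos(t)*1e3)-np.r_[FX,0]; y=W(0,1e3,0)-np.r_[FX,0]
    return R.from_matrix(np.c_[x,y,np.cross(x,y)])
def lever(th,L=85,n=9):
    t=np.radians(th); return W(40+L*np.cos(t)-n*np.sin(t),0,75+L*np.sin(t)+n*np.cos(t))
E
python3 - <<'E'
from h import *
show(); print(tofix(env.state()['tcp_pos']))
delta(W(-107,0,230),Rt=tool(0)); 
p=lever(33,85,9+80); print(tofix(p)); delta(p,Rt=tool(18))
p=lever(33,85,9+25); print(tofix(p)); delta(p,Rt=tool(18))
E
```

```text
t 10.35 tcp [ 0.5459 -0.1319  0.0238] F [-0.5383  0.3995  0.2872] grip 0.702128507329237 j [-0.3504  0.3573 -0.3997  0.8135 -0.0035 -1.6648]
[[-0.001  -0.9673  0.2536]
 [-0.0033  0.2536  0.9673]
 [-1.      0.0001 -0.0035]]
[-104.5537   -0.5959   23.7581]
t mm [-206.2    0.6   -3.2] a deg [-0.09 -0.2  -0.01]
[ 62.8141   0.     195.936 ]
t mm [-172.8    0.9  166.8] a deg [ -0.09 -18.2    0.01]
[ 92.7693  -0.     149.8091]
t mm [-126.7    0.9  196.9] a deg [ -0.09 -18.2    0.01]
```

>>> {"op": "move_arm", "data": {
  "deltas": [
    {"tx": -8,"ty": 0,"tz": 0,"ax": 0,"ay": 0,"az": 0,"gripper": 80},
    {"tx": -30,"ty": 0,"tz": 0,"ax": 0,"ay": 0,"az": 0,"gripper": 80},
    {"tx": -70,"ty": 0.6,"tz": -3,"ax": 0,"ay": 0,"az": 0,"gripper": 60},
    {"tx": -115,"ty": 0.6,"tz": -3,"ax": 0,"ay": 0,"az": 0,"gripper": 20},
    {"tx": -160,"ty": 0.6,"tz": -3,"ax": 0,"ay": 0,"az": 0,"gripper": 0},
    {"tx": -205,"ty": 0.6,"tz": -3,"ax": 0,"ay": 0,"az": 0,"gripper": 0},
    {"tx": -220,"ty": 0.6,"tz": 10,"ax": 0,"ay": 0,"az": 0,"gripper": 0},
    {"tx": -220,"ty": 0.6,"tz": 10,"ax": 0,"ay": 0,"az": 0,"gripper": 0}
  ],
  "force": 20
}}

```text
t: 11.15
tcp_pos: [0.5505, -0.1214, 0.2482]
ee_rot: [-1.026, 1.317, 1.012]
contact_force: [-0.4, -0.5, -0.6]
grip_width: 0.002
```

```bash
python3 - <<'E'
from h import *
show(); print(tofix(env.state()['tcp_pos'])); grab('wrist','wJ')
p=lever(33,85,9+80); print(tofix(p)); delta(p,Rt=tool(18))
E
```

```text
t 11.15 tcp [ 0.5505 -0.1214  0.2482] F [-0.3607 -0.4628 -0.584 ] grip 0.0023171499127062167 j [-0.3301  0.1541 -0.1432  1.2653 -0.003  -1.6457]
[[ 0.0068 -0.9676  0.2525]
 [-0.0055  0.2525  0.9676]
 [-1.     -0.008  -0.0036]]
[-93.1749  -2.4061 248.2425]
[ 62.8141   0.     195.936 ]
t mm [ 48.9   1.2 156.6] a deg [ -0.   -18.22   0.2 ]
```

View pics/wJ.png

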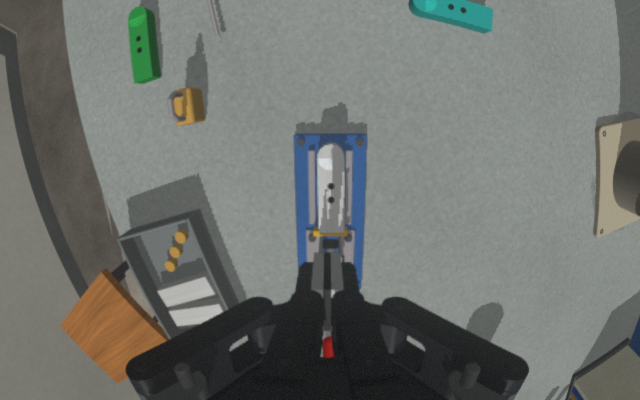

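>>> {"op": "move_arm", "data": {
  "deltas": [
    {"tx": 0,"ty": 0,"tz": 40,"ax": 0,"ay": -6,"az": 0,"gripper": 0},
    {"tx": 0,"ty": 1,"tz": 80,"ax": 0,"ay": -12,"az": 0,"gripper": 0},
    {"tx": 0,"ty": 1,"tz": 120,"ax": 0,"ay": -18.2,"az": 0.2,"gripper": 0},
    {"tx": 20,"ty": 1,"tz": 157,"ax": 0,"ay": -18.2,"az": 0.2,"gripper": 0},
    {"tx": 40,"ty": 1,"tz": 157,"ax": 0,"ay": -18.2,"az": 0.2,"gripper": 0},
    {"tx": 49,"ty": 1,"tz": 157,"ax": 0,"ay": -18.2,"az": 0.2,"gripper": 0},
    {"tx": 49,"ty": 1,"tz": 157,"ax": 0,"ay": -18.2,"az": 0.2,"gripper": 0},
    {"tx": 49,"ty": 1,"tz": 157,"ax": 0,"ay": -18.2,"az": 0.2,"gripper": 0}
  ]
}}

```text
t: 12.0
tcp_pos: [0.5874, 0.03, 0.1954]
ee_rot: [-0.819, 1.062, 1.128]
contact_force: [0.6, -0.3, 0.5]
grip_width: -0.004
```

```bash
python3 - <<'E'
from h import *
show(); print(tofix(env.state()['tcp_pos'])); grab('scene','sK'); grab('side','dK')
p=lever(33,85,9+15); print(tofix(p)); delta(p,Rt=tool(18))
a=cv2.imread('pics/sK.png')
cv2.imwrite('pics/sKc.png',cv2.resize(a[130:280,270:420],(600,600),interpolation=cv2.INTER_CUBIC))
a=cv2.imread('pics/dK.png')
cv2.imwrite('pics/dKc.png',cv2.resize(a[130:250,250:370],(600,600),interpolation=cv2.INTER_CUBIC))
E
```

```text
t 12.0 tcp [0.5874 0.03   0.1954] F [ 0.5706 -0.3091  0.4691] grip -0.003510871228505738 j [-0.2144  0.2053 -0.2261  1.1273  0.3136 -1.5273]
[[ 0.0769 -0.9675  0.241 ]
 [ 0.2989  0.253   0.9201]
 [-0.9512  0.0013  0.3087]]
[ 62.6277   0.075  195.4019]
[ 98.2157  -0.     141.4224]
t mm [63.6  1.  16.7] a deg [-0.03 -0.02  0.09]
```

View pics/sKc.png

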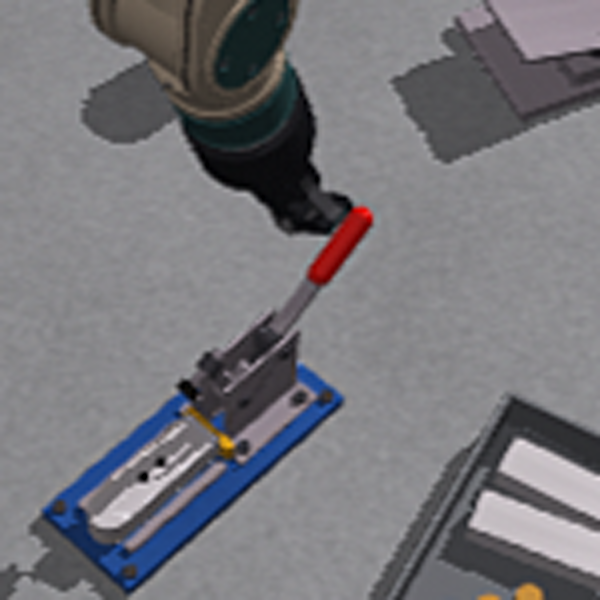

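View pics/dKc.png

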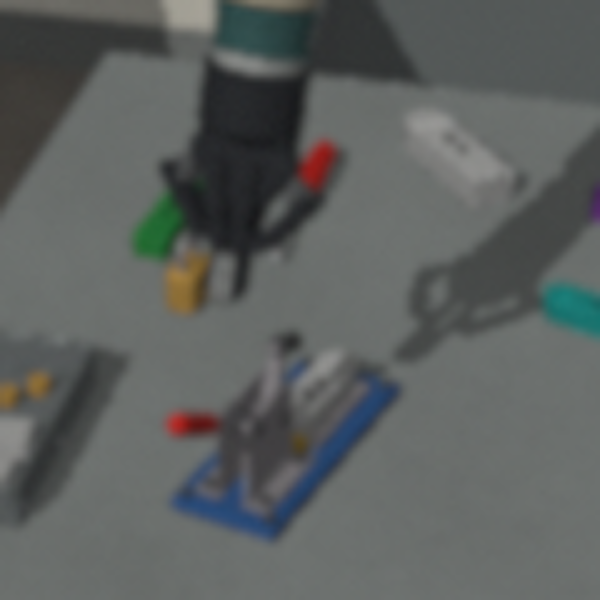

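```bash
python3 - <<'E'
from h import *
S=load('sK'); A=load('wA')
for th in [26,30,34,38,45,55]:
    t=np.radians(th); pts=[W(40+L*np.cos(t),0,75+L*np.sin(t)) for L in (51,117)]
    print(th,'scene',((proj(S,pts)-[270,130])*4).round(1).tolist(),'wA',((proj(A,pts,True)-[260,140])*3.333).round(1).tolist())
E
```

```text
26 scene [[309.4, 282.6], [368.1, 210.4]] wA [[169.2, 387.3], [173.8, 565.7]]
30 scene [[307.9, 281.4], [365.1, 207.3]] wA [[168.6, 387.2], [172.5, 569.2]]
34 scene [[306.3, 280.5], [361.6, 204.7]] wA [[167.9, 386.3], [171.1, 571.3]]
38 scene [[304.4, 279.8], [357.5, 202.8]] wA [[167.3, 384.8], [169.6, 571.9]]
45 scene [[300.6, 279.4], [349.2, 201.1]] wA [[166.1, 380.3], [166.8, 568.9]]
55 scene [[294.2, 280.3], [334.8, 202.3]] wA [[164.3, 370.1], [162.3, 554.6]]
```

```bash
python3 - <<'E'
from h import *
delta(lever(45),Rt=tool(18)); delta(lever(40),Rt=tool(18))
E
```

```text
t mm [62.1  1.  12.5] a deg [-0.03 -0.02  0.09]
t mm [68.5  1.  16.3] a deg [-0.03 -0.02  0.09]
```

>>> {"op": "move_arm", "data": {
  "deltas": [
    {"tx": 30,"ty": 1,"tz": 6,"ax": 0,"ay": 0,"az": 0,"gripper": 0},
    {"tx": 52,"ty": 1,"tz": 12,"ax": 0,"ay": 0,"az": 0,"gripper": 0},
    {"tx": 62,"ty": 1,"tz": 12.5,"ax": 0,"ay": 0,"az": 0,"gripper": 0},
    {"tx": 62,"ty": 1,"tz": 12.5,"ax": 0,"ay": 0,"az": 0,"gripper": 0}
  ]
}}

```text
t: 12.5
tcp_pos: [0.5947, 0.0602, 0.1408]
ee_rot: [-0.82, 1.062, 1.128]
contact_force: [-0.0, 0.4, -0.3]
grip_width: 0.002
```

```bash
cat > s.py <<'E'
from h import *
import sys
st=env.state(); show_=tofix(st['tcp_pos']); 
d=show_-[40,0,75]; r=np.hypot(d[0],d[2]); phi=np.degrees(np.arctan2(d[2],d[0])-np.arctan2(9,85))
R0=R.from_rotvec(st['ee_rot']); F=st['contact_force']
n=np.array([-np.sin(np.radians(phi))*np.cos(FA),-np.sin(np.radians(phi))*np.sin(FA),np.cos(np.radians(phi))])
print('t',st['t'],'fix',show_,'theta',phi,'r',r,'F',F,'Fn',F@n)
for th in map(float,sys.argv[1:]): print(th,end=' '); delta(lever(th),Rt=tool(18))
E
python3 s.py 40 37 34 30
```

```text
t 12.5 fix [ 93.6307   0.6699 140.8102] theta 44.77831751388528 r 84.89545820587266 F [-0.0143  0.3515 -0.3121] Fn -0.45858450432098047
40.0 t mm [ 5.8 -0.7  4.1] a deg [-0.04 -0.04 -0.01]
37.0 t mm [ 9.8 -0.7  6.1] a deg [-0.04 -0.04 -0.01]
34.0 t mm [13.9 -0.7  7.9] a deg [-0.04 -0.04 -0.01]
30.0 t mm [19.5 -0.7  9.9] a deg [-0.04 -0.04 -0.01]
```

>>> {"op": "move_arm", "data": {
  "deltas": [
    {"tx": 3,"ty": -0.7,"tz": 2,"ax": 0,"ay": 0,"az": 0,"gripper": 0},
    {"tx": 6,"ty": -0.7,"tz": 4,"ax": 0,"ay": 0,"az": 0,"gripper": 0},
    {"tx": 6,"ty": -0.7,"tz": 4,"ax": 0,"ay": 0,"az": 0,"gripper": 0}
  ]
}}

```text
t: 12.8
tcp_pos: [0.5973, 0.0654, 0.137]
ee_rot: [-0.82, 1.061, 1.127]
contact_force: [-0.1, 0.4, 0.6]
grip_width: -0.0
```

>>> {"op": "move_arm", "data": {
  "deltas": [
    {"tx": 1.5,"ty": 0,"tz": 0.8,"ax": 0,"ay": 0,"az": 0,"gripper": 0},
    {"tx": 3,"ty": 0,"tz": 1.5,"ax": 0,"ay": 0,"az": 0,"gripper": 0},
    {"tx": 3,"ty": 0,"tz": 1.5,"ax": 0,"ay": 0,"az": 0,"gripper": 0}
  ]
}}

```text
t: 13.1
tcp_pos: [0.5979, 0.0677, 0.1346]
ee_rot: [-0.82, 1.061, 1.127]
contact_force: [-0.5, -0.4, 0.0]
grip_width: -0.0
```

>>> {"op": "move_arm", "data": {
  "deltas": [
    {"tx": 1.5,"ty": 0,"tz": 0.7,"ax": 0,"ay": 0,"az": 0,"gripper": 0},
    {"tx": 3,"ty": 0,"tz": 1.3,"ax": 0,"ay": 0,"az": 0,"gripper": 0},
    {"tx": 3,"ty": 0,"tz": 1.3,"ax": 0,"ay": 0,"az": 0,"gripper": 0}
  ]
}}

```text
t: 13.4
tcp_pos: [0.5983, 0.07, 0.1319]
ee_rot: [-0.82, 1.061, 1.128]
contact_force: [0.5, -0.1, -0.3]
grip_width: 0.002
```

```bash
python3 s.py 34 32 30 28 25
```

```text
t 13.4 fix [104.0027  -0.353  131.8816] theta 35.58462070838052 r 85.62625868885121 F [ 0.5275 -0.0802 -0.2579] Fn -0.24200529790560615
34.0 t mm [2.2 0.4 0.8] a deg [-0.02 -0.03  0.03]
32.0 t mm [5.  0.4 1.9] a deg [-0.02 -0.03  0.03]
30.0 t mm [7.8 0.4 2.8] a deg [-0.02 -0.03  0.03]
28.0 t mm [10.7  0.4  3.7] a deg [-0.02 -0.03  0.03]
25.0 t mm [15.   0.4  4.8] a deg [-0.02 -0.03  0.03]
```

>>> {"op": "move_arm", "data": {
  "deltas": [
    {"tx": 1.2,"ty": 0.2,"tz": 0.4,"ax": 0,"ay": 0,"az": 0,"gripper": 0},
    {"tx": 2.5,"ty": 0.4,"tz": 0.9,"ax": 0,"ay": 0,"az": 0,"gripper": 0},
    {"tx": 2.5,"ty": 0.4,"tz": 0.9,"ax": 0,"ay": 0,"az": 0,"gripper": 0}
  ]
}}

```text
t: 13.7
tcp_pos: [0.5981, 0.0718, 0.1295]
ee_rot: [-0.82, 1.061, 1.128]
contact_force: [0.8, 0.7, 0.4]
grip_width: -0.0
```

>>> {"op": "move_arm", "data": {
  "deltas": [
    {"tx": 1.2,"ty": 0,"tz": 0.4,"ax": 0,"ay": 0,"az": 0,"gripper": 0},
    {"tx": 2.5,"ty": 0,"tz": 0.9,"ax": 0,"ay": 0,"az": 0,"gripper": 0},
    {"tx": 2.5,"ty": 0,"tz": 0.9,"ax": 0,"ay": 0,"az": 0,"gripper": 0}
  ]
}}

```text
t: 14.0
tcp_pos: [0.5984, 0.0734, 0.1272]
ee_rot: [-0.82, 1.062, 1.128]
contact_force: [0.5, -0.3, -0.0]
grip_width: 0.001
```

>>> {"op": "move_arm", "data": {
  "deltas": [
    {"tx": 1.2,"ty": 0,"tz": 0.4,"ax": 0,"ay": 0,"az": 0,"gripper": 0},
    {"tx": 2.5,"ty": 0,"tz": 0.8,"ax": 0,"ay": 0,"az": 0,"gripper": 0},
    {"tx": 2.5,"ty": 0,"tz": 0.8,"ax": 0,"ay": 0,"az": 0,"gripper": 0}
  ]
}}

```text
t: 14.3
tcp_pos: [0.5986, 0.075, 0.1248]
ee_rot: [-0.82, 1.062, 1.129]
contact_force: [0.8, 0.3, -0.1]
grip_width: 0.002
```

```bash
python3 s.py 28 26 24 22; python3 - <<'E'
from h import *
grab('scene','sL');grab('wrist','wL')
a=cv2.imread('pics/sL.png')
cv2.imwrite('pics/sLc.png',cv2.resize(a[130:280,270:420],(600,600),interpolation=cv2.INTER_CUBIC))
E
```

```text
t 14.3 fix [109.0087   0.5849 124.8479] theta 29.79808870016344 r 85.12939428118133 F [ 0.7608  0.3238 -0.1296] Fn -0.3634749446343049
28.0 t mm [ 2.5 -0.6  1.1] a deg [-0.02 -0.03 -0.04]
26.0 t mm [ 5.3 -0.6  1.9] a deg [-0.02 -0.03 -0.04]
24.0 t mm [ 8.2 -0.6  2.6] a deg [-0.02 -0.03 -0.04]
22.0 t mm [11.2 -0.6  3.1] a deg [-0.02 -0.03 -0.04]
```

View pics/sLc.png

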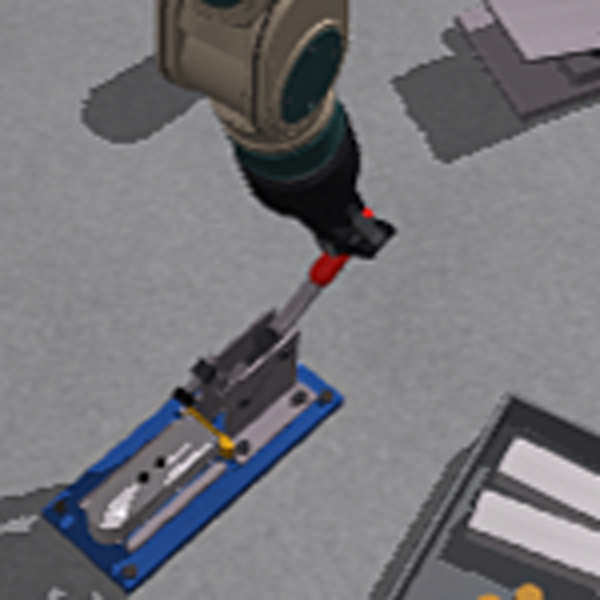

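View pics/wL.png

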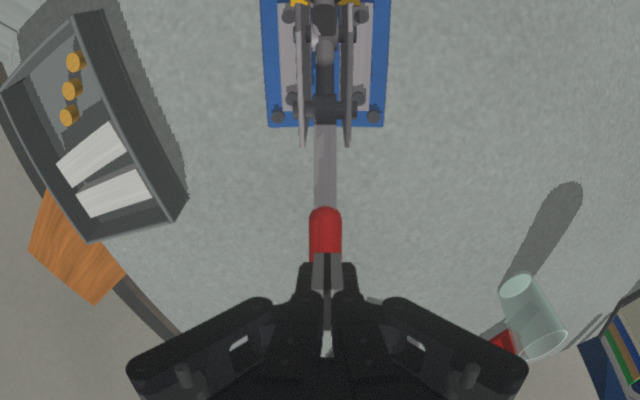

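>>> {"op": "move_arm", "data": {
  "deltas": [
    {"tx": 1.2,"ty": -0.3,"tz": 0.5,"ax": 0,"ay": 0,"az": 0,"gripper": 0},
    {"tx": 2.5,"ty": -0.6,"tz": 1.0,"ax": 0,"ay": 0,"az": 0,"gripper": 0},
    {"tx": 2.5,"ty": -0.6,"tz": 1.0,"ax": 0,"ay": 0,"az": 0,"gripper": 0}
  ]
}}

```text
t: 14.7
tcp_pos: [0.5997, 0.0766, 0.1227]
ee_rot: [-0.82, 1.062, 1.129]
contact_force: [0.2, -0.3, -0.4]
grip_width: -0.002
```

>>> {"op": "move_arm", "data": {
  "deltas": [
    {"tx": 1.2,"ty": 0,"tz": 0.4,"ax": 0,"ay": 0,"az": 0,"gripper": 0},
    {"tx": 2.5,"ty": 0,"tz": 0.8,"ax": 0,"ay": 0,"az": 0,"gripper": 0},
    {"tx": 2.5,"ty": 0,"tz": 0.8,"ax": 0,"ay": 0,"az": 0,"gripper": 0}
  ]
}}

```text
t: 15.0
tcp_pos: [0.5999, 0.0783, 0.1204]
ee_rot: [-0.819, 1.062, 1.129]
contact_force: [-0.2, 1.0, 0.6]
grip_width: -0.001
```

>>> {"op": "move_arm", "data": {
  "deltas": [
    {"tx": 1.2,"ty": 0,"tz": 0.4,"ax": 0,"ay": 0,"az": 0,"gripper": 0},
    {"tx": 2.5,"ty": 0,"tz": 0.7,"ax": 0,"ay": 0,"az": 0,"gripper": 0},
    {"tx": 2.5,"ty": 0,"tz": 0.7,"ax": 0,"ay": 0,"az": 0,"gripper": 0}
  ]
}}

```text
t: 15.3
tcp_pos: [0.6001, 0.0798, 0.118]
ee_rot: [-0.819, 1.062, 1.129]
contact_force: [-0.8, 0.1, -1.2]
grip_width: -0.0
```

```bash
python3 s.py 24 22 20 18 16
```

```text
t 15.3 fix [113.9726   0.3773 117.9535] theta 24.09826178038001 r 85.53916668737735 F [-0.7539  0.0724 -1.2056] Fn -1.0515647850905103
24.0 t mm [ 0.2 -0.4 -0. ] a deg [-0.02 -0.03 -0.09]
22.0 t mm [ 3.1 -0.4  0.5] a deg [-0.02 -0.03 -0.09]
20.0 t mm [ 6.  -0.4  1. ] a deg [-0.02 -0.03 -0.09]
18.0 t mm [ 9.  -0.4  1.4] a deg [-0.02 -0.03 -0.09]
16.0 t mm [12.  -0.4  1.6] a deg [-0.02 -0.03 -0.09]
```

```bash
python3 - <<'E'
from h import *
grab('scene','sM');grab('wrist','wM')
a=cv2.imread('pics/sM.png')
cv2.imwrite('pics/sMc.png',cv2.resize(a[150:250,300:400],(600,600),interpolation=cv2.INTER_CUBIC))
a=cv2.imread('pics/wM.png')
cv2.imwrite('pics/wMc.png',cv2.resize(a[0:320,220:430],(394,600),interpolation=cv2.INTER_CUBIC))
S=load('sM')
for th in [18,22,26,30,34]:
    t=np.radians(th); pts=[W(40+L*np.cos(t),0,75+L*np.sin(t)) for L in (51,117)]
    print(th,'scene',((proj(S,pts)-[300,150])*6).round(1).tolist())
E
```

```text
18 scene [[287.4, 308.6], [378.8, 207.6]]
22 scene [[285.9, 306.0], [375.9, 201.2]]
26 scene [[284.1, 303.8], [372.2, 195.6]]
30 scene [[281.9, 302.1], [367.7, 190.9]]
34 scene [[279.4, 300.7], [362.4, 187.1]]
```

View pics/sMc.png

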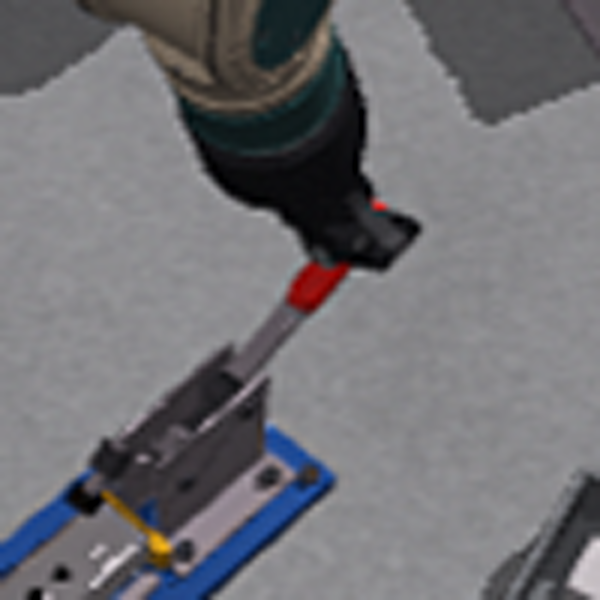

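View pics/wMc.png

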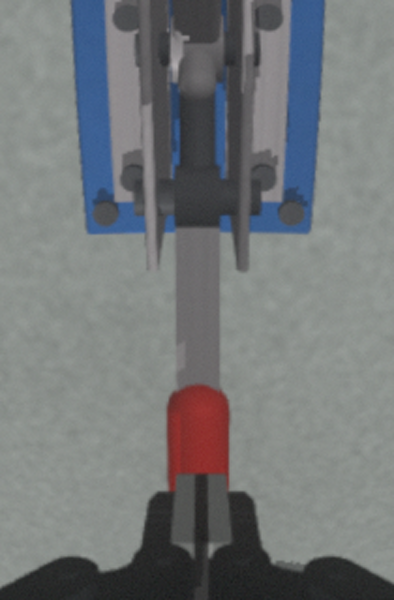

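>>> {"op": "move_arm", "data": {
  "deltas": [
    {"tx": 1,"ty": 0,"tz": 0.2,"ax": 0,"ay": 0,"az": 0,"gripper": 0},
    {"tx": 2,"ty": -0.3,"tz": 0.4,"ax": 0,"ay": 0,"az": 0,"gripper": 0},
    {"tx": 2,"ty": -0.3,"tz": 0.4,"ax": 0,"ay": 0,"az": 0,"gripper": 0}
  ]
}}

```text
t: 15.7
tcp_pos: [0.6007, 0.0807, 0.1162]
ee_rot: [-0.819, 1.062, 1.129]
contact_force: [-0.2, 0.3, -0.1]
grip_width: -0.004
```

>>> {"op": "move_arm", "data": {
  "deltas": [
    {"tx": 1,"ty": 0,"tz": 0.2,"ax": 0,"ay": 0,"az": 0,"gripper": 0},
    {"tx": 2,"ty": 0,"tz": 0.4,"ax": 0,"ay": 0,"az": 0,"gripper": 0},
    {"tx": 2,"ty": 0,"tz": 0.4,"ax": 0,"ay": 0,"az": 0,"gripper": 0}
  ]
}}

```text
t: 16.0
tcp_pos: [0.6007, 0.0817, 0.1142]
ee_rot: [-0.819, 1.062, 1.13]
contact_force: [-0.4, 0.5, -0.6]
grip_width: 0.004
```

>>> {"op": "move_arm", "data": {
  "deltas": [
    {"tx": 1,"ty": 0,"tz": 0.2,"ax": 0,"ay": 0,"az": 0,"gripper": 0},
    {"tx": 2,"ty": 0,"tz": 0.3,"ax": 0,"ay": 0,"az": 0,"gripper": 0},
    {"tx": 2,"ty": 0,"tz": 0.3,"ax": 0,"ay": 0,"az": 0,"gripper": 0}
  ]
}}

```text
t: 16.3
tcp_pos: [0.6008, 0.0826, 0.1122]
ee_rot: [-0.819, 1.063, 1.13]
contact_force: [-0.1, -0.5, 0.2]
grip_width: -0.001
```

```bash
python3 s.py 18 16 14 12
```

```text
t 16.3 fix [116.9213   0.3753 112.1849] theta 19.75571816254092 r 85.43773596564965 F [-0.0689 -0.4618  0.183 ] Fn 0.32914794440410705
18.0 t mm [ 2.6 -0.4  0.4] a deg [-0.02 -0.03 -0.13]
16.0 t mm [ 5.6 -0.4  0.6] a deg [-0.02 -0.03 -0.13]
14.0 t mm [ 8.5 -0.4  0.8] a deg [-0.02 -0.03 -0.13]
12.0 t mm [11.5 -0.4  0.8] a deg [-0.02 -0.03 -0.13]
```

>>> {"op": "move_arm", "data": {
  "deltas": [
    {"tx": 1,"ty": 0,"tz": 0.2,"ax": 0,"ay": 0,"az": 0,"gripper": 0},
    {"tx": 2,"ty": -0.2,"tz": 0.3,"ax": 0,"ay": 0,"az": 0,"gripper": 0},
    {"tx": 2,"ty": -0.2,"tz": 0.3,"ax": 0,"ay": 0,"az": 0,"gripper": 0}
  ]
}}

```text
t: 16.6
tcp_pos: [0.6011, 0.0835, 0.1102]
ee_rot: [-0.819, 1.063, 1.13]
contact_force: [0.0, 0.7, -0.4]
grip_width: 0.0
```

>>> {"op": "move_arm", "data": {
  "deltas": [
    {"tx": 1,"ty": 0,"tz": 0.1,"ax": 0,"ay": 0,"az": 0,"gripper": 0},
    {"tx": 2,"ty": 0,"tz": 0.2,"ax": 0,"ay": 0,"az": 0,"gripper": 0},
    {"tx": 2,"ty": 0,"tz": 0.2,"ax": 0,"ay": 0,"az": 0,"gripper": 0}
  ]
}}

```text
t: 16.9
tcp_pos: [0.6012, 0.0843, 0.1082]
ee_rot: [-0.819, 1.063, 1.13]
contact_force: [-0.7, 0.0, 0.2]
grip_width: -0.0
```

>>> {"op": "move_arm", "data": {
  "deltas": [
    {"tx": 1,"ty": 0,"tz": 0.1,"ax": 0,"ay": 0,"az": 0,"gripper": 0},
    {"tx": 2,"ty": 0,"tz": 0.1,"ax": 0,"ay": 0,"az": 0,"gripper": 0},
    {"tx": 2,"ty": 0,"tz": 0.1,"ax": 0,"ay": 0,"az": 0,"gripper": 0}
  ]
}}

```text
t: 17.2
tcp_pos: [0.6012, 0.0851, 0.1061]
ee_rot: [-0.818, 1.063, 1.131]
contact_force: [0.2, 0.7, 0.3]
grip_width: -0.001
```

```bash
python3 s.py 14 12 10 8; python3 - <<'E'
from h import *
grab('scene','sN')
a=cv2.imread('pics/sN.png')
cv2.imwrite('pics/sNc.png',cv2.resize(a[150:250,300:400],(600,600),interpolation=cv2.INTER_CUBIC))
E
```

```text
t 17.2 fix [119.4119   0.6048 106.067 ] theta 15.322007336111103 r 85.2725309587258 F [0.216  0.7306 0.2734] Fn 0.06250564816097656
14.0 t mm [ 2.  -0.6  0.3] a deg [-0.03 -0.04 -0.19]
12.0 t mm [ 4.9 -0.6  0.4] a deg [-0.03 -0.04 -0.19]
10.0 t mm [ 7.9 -0.6  0.3] a deg [-0.03 -0.04 -0.19]
8.0 t mm [10.9 -0.6  0.2] a deg [-0.03 -0.04 -0.19]
```

View pics/sNc.png

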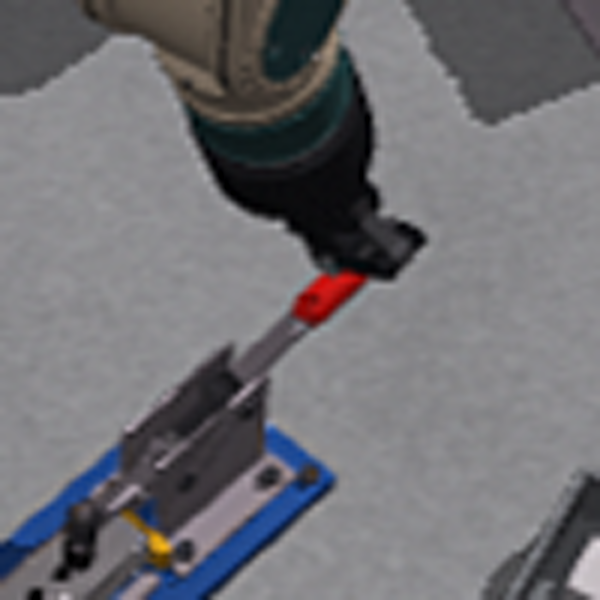

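>>> {"op": "move_arm", "data": {
  "deltas": [
    {"tx": 1,"ty": 0,"tz": 0.1,"ax": 0,"ay": 0,"az": 0,"gripper": 0},
    {"tx": 2,"ty": -0.3,"tz": 0.2,"ax": 0,"ay": 0,"az": 0,"gripper": 0},
    {"tx": 2,"ty": -0.3,"tz": 0.2,"ax": 0,"ay": 0,"az": 0,"gripper": 0}
  ]
}}

```text
t: 17.55
tcp_pos: [0.6017, 0.0858, 0.1041]
ee_rot: [-0.818, 1.063, 1.131]
contact_force: [-0.5, 0.2, 0.1]
grip_width: -0.003
```

>>> {"op": "move_arm", "data": {
  "deltas": [
    {"tx": 1,"ty": 0,"tz": 0,"ax": 0,"ay": 0,"az": 0,"gripper": 0},
    {"tx": 2,"ty": 0,"tz": 0.1,"ax": 0,"ay": 0,"az": 0,"gripper": 0},
    {"tx": 2,"ty": 0,"tz": 0.1,"ax": 0,"ay": 0,"az": 0,"gripper": 0}
  ]
}}

```text
t: 17.85
tcp_pos: [0.6017, 0.0866, 0.102]
ee_rot: [-0.818, 1.064, 1.131]
contact_force: [0.4, 0.1, 0.3]
grip_width: -0.002
```

>>> {"op": "move_arm", "data": {
  "deltas": [
    {"tx": 1,"ty": 0,"tz": 0,"ax": 0,"ay": 0,"az": 0,"gripper": 0},
    {"tx": 2,"ty": 0,"tz": 0,"ax": 0,"ay": 0,"az": 0,"gripper": 0},
    {"tx": 2,"ty": 0,"tz": 0,"ax": 0,"ay": 0,"az": 0,"gripper": 0}
  ]
}}

```text
t: 18.15
tcp_pos: [0.6017, 0.0872, 0.0999]
ee_rot: [-0.818, 1.064, 1.131]
contact_force: [0.5, 0.2, -0.5]
grip_width: -0.001
```

```bash
python3 s.py 10 8 6 4
```

```text
t 18.15 fix [121.5866   0.6895  99.9452] theta 10.956990033789868 r 85.3148787278623 F [ 0.5062  0.2316 -0.4822] Fn -0.5402514502794369
10.0 t mm [ 1.4 -0.7  0.1] a deg [-0.04 -0.05 -0.24]
8.0 t mm [ 4.4 -0.7 -0. ] a deg [-0.04 -0.05 -0.24]
6.0 t mm [ 7.4 -0.7 -0.3] a deg [-0.04 -0.05 -0.24]
4.0 t mm [10.3 -0.7 -0.6] a deg [-0.04 -0.05 -0.24]
```

>>> {"op": "move_arm", "data": {
  "deltas": [
    {"tx": 1,"ty": -0.3,"tz": 0,"ax": 0,"ay": 0,"az": 0,"gripper": 0},
    {"tx": 2,"ty": -0.5,"tz": 0,"ax": 0,"ay": 0,"az": 0,"gripper": 0},
    {"tx": 2,"ty": -0.5,"tz": 0,"ax": 0,"ay": 0,"az": 0,"gripper": 0}
  ]
}}

```text
t: 18.45
tcp_pos: [0.6022, 0.0877, 0.0979]
ee_rot: [-0.818, 1.064, 1.131]
contact_force: [0.3, -0.4, -0.1]
grip_width: 0.002
```

```bash
python3 s.py 10 8 6 4;python3 - <<'E'
from h import *
grab('scene','sO'); grab('wrist','wO')
a=cv2.imread('pics/sO.png')
cv2.imwrite('pics/sOc.png',cv2.resize(a[150:250,300:400],(600,600),interpolation=cv2.INTER_CUBIC))
E
```

```text
t 18.45 fix [122.2081   0.2737  97.872 ] theta 9.503543322732492 r 85.33054230896354 F [ 0.3405 -0.4178 -0.0555] Fn -0.002134883403146359
10.0 t mm [-0.7 -0.3  0.2] a deg [-0.04 -0.05 -0.25]
8.0 t mm [ 2.2 -0.3  0. ] a deg [-0.04 -0.05 -0.25]
6.0 t mm [ 5.2 -0.3 -0.2] a deg [-0.04 -0.05 -0.25]
4.0 t mm [ 8.2 -0.3 -0.6] a deg [-0.04 -0.05 -0.25]
```

View pics/sOc.png

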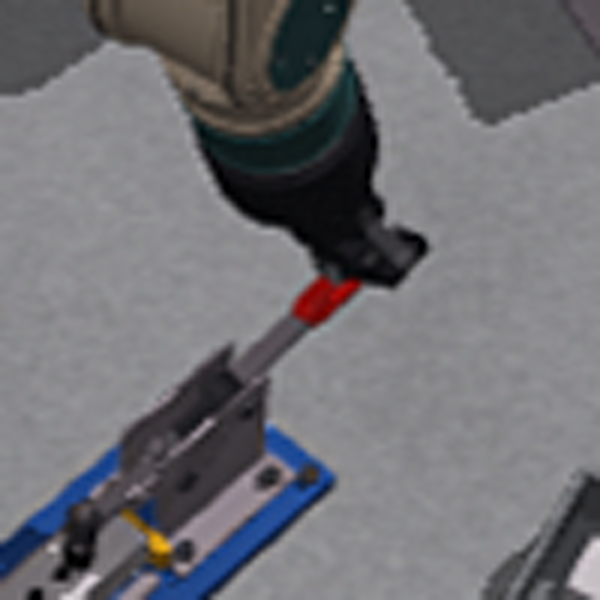

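View pics/wO.png

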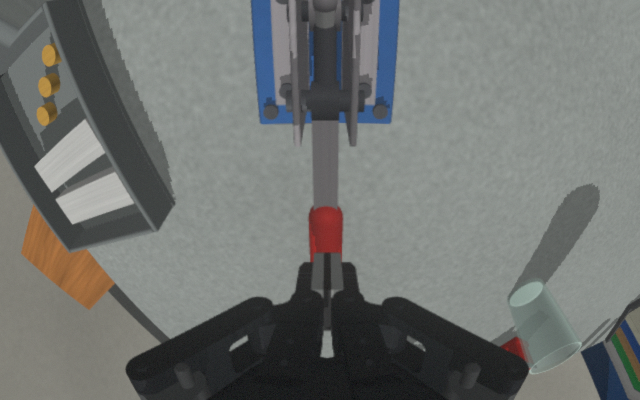

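```bash
python3 - <<'E'
from h import *
S=load('sO'); A=load('wO'); 
for th in [-10,-5,0,5,10,15,20,25]:
    t=np.radians(th); pts=[W(40+L*np.cos(t),0,75+L*np.sin(t)) for L in (51,117)]
    print(th,'scene',((proj(S,pts)-[300,150])*6).round(1).tolist(),'wO',proj(A,pts,True).round(1).tolist())
print(proj(A,[W(75,-45,12),W(75,45,12)],True))
a=cv2.imread('pics/sO.png');b=cv2.imread('pics/sN.png');m=cv2.imread('pics/sM.png')
cv2.imwrite('pics/cmp.png',np.hstack([cv2.resize(x[190:260,300:366],(264,280),interpolation=cv2.INTER_CUBIC) for x in (m,b,a)]))
E
```

```text
-10 scene [[287.8, 336.0], [376.8, 272.1]] wO [[325.7, 184.6], [325.8, 255.0]]
-5 scene [[289.0, 330.0], [380.0, 258.5]] wO [[325.7, 189.9], [325.8, 266.8]]
0 scene [[289.6, 324.5], [381.9, 245.6]] wO [[325.7, 194.8], [325.9, 278.6]]
5 scene [[289.7, 319.4], [382.7, 233.7]] wO [[325.7, 199.4], [325.9, 290.2]]
10 scene [[289.3, 314.8], [382.2, 222.8]] wO [[325.7, 203.5], [325.9, 301.7]]
15 scene [[288.2, 310.8], [380.5, 212.9]] wO [[325.7, 207.1], [326.0, 313.0]]
20 scene [[286.7, 307.3], [377.5, 204.3]] wO [[325.7, 210.1], [326.0, 324.1]]
25 scene [[284.5, 304.4], [373.2, 196.9]] wO [[325.7, 212.5], [326.1, 335.0]]
[[259.3747 124.2791]
 [391.6708 124.0383]]
```

View pics/cmp.png

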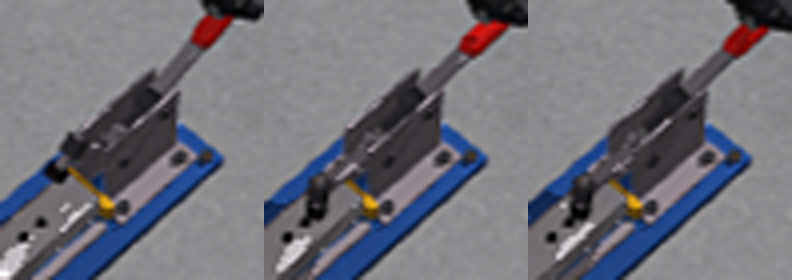

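>>> {"op": "move_arm", "data": {
  "deltas": [
    {"tx": 1,"ty": -0.3,"tz": 0,"ax": 0,"ay": 0,"az": 0,"gripper": 0},
    {"tx": 2,"ty": -0.3,"tz": 0,"ax": 0,"ay": 0,"az": 0,"gripper": 0},
    {"tx": 2,"ty": -0.3,"tz": 0,"ax": 0,"ay": 0,"az": 0,"gripper": 0}
  ]
}}

```text
t: 18.85
tcp_pos: [0.6026, 0.0883, 0.0959]
ee_rot: [-0.818, 1.064, 1.131]
contact_force: [-0.0, 0.7, 0.6]
grip_width: -0.002
```

>>> {"op": "move_arm", "data": {
  "deltas": [
    {"tx": 1,"ty": 0,"tz": 0,"ax": 0,"ay": 0,"az": 0,"gripper": 0},
    {"tx": 2,"ty": 0,"tz": -0.1,"ax": 0,"ay": 0,"az": 0,"gripper": 0},
    {"tx": 2,"ty": 0,"tz": -0.1,"ax": 0,"ay": 0,"az": 0,"gripper": 0}
  ]
}}

```text
t: 19.15
tcp_pos: [0.6026, 0.0888, 0.0938]
ee_rot: [-0.818, 1.064, 1.132]
contact_force: [0.3, 0.2, 0.5]
grip_width: -0.002
```

>>> {"op": "move_arm", "data": {
  "deltas": [
    {"tx": 1,"ty": 0,"tz": 0,"ax": 0,"ay": 0,"az": 0,"gripper": 0},
    {"tx": 2,"ty": 0,"tz": -0.2,"ax": 0,"ay": 0,"az": 0,"gripper": 0},
    {"tx": 2,"ty": 0,"tz": -0.2,"ax": 0,"ay": 0,"az": 0,"gripper": 0}
  ]
}}

```text
t: 19.45
tcp_pos: [0.6029, 0.0892, 0.0919]
ee_rot: [-0.818, 1.064, 1.131]
contact_force: [0.0, -0.4, 0.8]
grip_width: -0.001
```

```bash
python3 s.py 4 2 0 -2
```

```text
t 19.45 fix [123.8015   0.0139  91.9308] theta 5.377861836474254 r 85.4946487677438 F [ 0.0183 -0.4095  0.7984] Fn 0.8315559904659074
4.0 t mm [ 2.  -0.  -0.3] a deg [-0.04 -0.05 -0.25]
2.0 t mm [ 5.  -0.  -0.7] a deg [-0.04 -0.05 -0.25]
0.0 t mm [ 7.9 -0.1 -1.3] a deg [-0.04 -0.05 -0.25]
-2.0 t mm [10.8 -0.1 -2. ] a deg [-0.04 -0.05 -0.25]
```

Fn just rising; go on in 1.5 mm steps and read the force each time.

>>> {"op": "move_arm", "data": {
  "deltas": [
    {"tx": 0.8,"ty": 0,"tz": -0.1,"ax": 0,"ay": 0,"az": 0,"gripper": 0},
    {"tx": 1.5,"ty": 0,"tz": -0.2,"ax": 0,"ay": 0,"az": 0,"gripper": 0},
    {"tx": 1.5,"ty": 0,"tz": -0.2,"ax": 0,"ay": 0,"az": 0,"gripper": 0}
  ]
}}

```text
t: 19.75
tcp_pos: [0.6031, 0.0895, 0.0907]
ee_rot: [-0.818, 1.064, 1.131]
contact_force: [-0.8, -0.8, 2.6]
grip_width: 0.003
```

>>> {"op": "move_arm", "data": {
  "deltas": [
    {"tx": 0.8,"ty": 0,"tz": -0.1,"ax": 0,"ay": 0,"az": 0,"gripper": 0},
    {"tx": 1.5,"ty": 0,"tz": -0.2,"ax": 0,"ay": 0,"az": 0,"gripper": 0},
    {"tx": 1.5,"ty": 0,"tz": -0.2,"ax": 0,"ay": 0,"az": 0,"gripper": 0}
  ]
}}

```text
t: 20.05
tcp_pos: [0.6032, 0.0897, 0.0893]
ee_rot: [-0.818, 1.064, 1.131]
contact_force: [-0.5, -1.3, 4.1]
grip_width: 0.002
```

```bash
python3 s.py 4 2 0 -2;python3 - <<'E'
from h import *
grab('scene','sP'); grab('wrist','wP')
a=cv2.imread('pics/sP.png');b=cv2.imread('pics/sN.png');m=cv2.imread('pics/sO.png')
cv2.imwrite('pics/cmp2.png',np.hstack([cv2.resize(x[190:260,300:366],(264,280),interpolation=cv2.INTER_CUBIC) for x in (b,m,a)]))
E
```

```text
t 20.05 fix [124.3863  -0.13    89.2557] theta 3.5445820797614798 r 85.5819848790137 F [-0.5193 -1.2589  4.0583] Fn 4.133940633637265
4.0 t mm [-0.7  0.1 -0. ] a deg [-0.04 -0.04 -0.23]
2.0 t mm [ 2.3  0.1 -0.5] a deg [-0.04 -0.04 -0.23]
0.0 t mm [ 5.2  0.1 -1. ] a deg [-0.04 -0.04 -0.23]
-2.0 t mm [ 8.1  0.1 -1.7] a deg [-0.04 -0.04 -0.23]
```

View pics/cmp2.png

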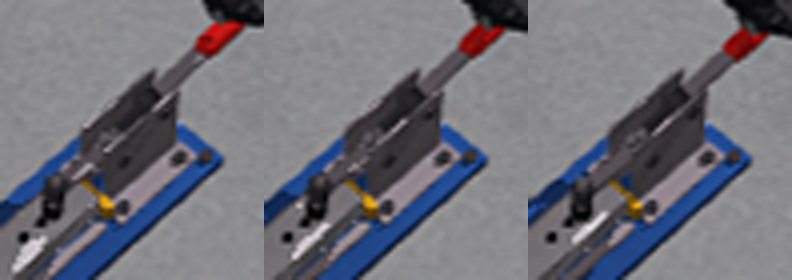

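>>> {"op": "move_arm", "data": {
  "deltas": [
    {"tx": 0.6,"ty": 0,"tz": -0.1,"ax": 0,"ay": 0,"az": 0,"gripper": 0},
    {"tx": 1.2,"ty": 0,"tz": -0.2,"ax": 0,"ay": 0,"az": 0,"gripper": 0},
    {"tx": 1.2,"ty": 0,"tz": -0.2,"ax": 0,"ay": 0,"az": 0,"gripper": 0}
  ]
}}

```text
t: 20.45
tcp_pos: [0.6032, 0.0899, 0.0881]
ee_rot: [-0.818, 1.064, 1.131]
contact_force: [-1.1, -0.9, 4.5]
grip_width: -0.002
```

>>> {"op": "move_arm", "data": {
  "deltas": [
    {"tx": 0.6,"ty": 0,"tz": -0.1,"ax": 0,"ay": 0,"az": 0,"gripper": 0},
    {"tx": 1.2,"ty": 0,"tz": -0.2,"ax": 0,"ay": 0,"az": 0,"gripper": 0},
    {"tx": 1.2,"ty": 0,"tz": -0.2,"ax": 0,"ay": 0,"az": 0,"gripper": 0}
  ]
}}

```text
t: 20.75
tcp_pos: [0.6033, 0.0901, 0.0868]
ee_rot: [-0.818, 1.064, 1.131]
contact_force: [-1.1, -1.2, 4.5]
grip_width: 0.0
```

>>> {"op": "move_arm", "data": {
  "deltas": [
    {"tx": 0.6,"ty": 0,"tz": -0.1,"ax": 0,"ay": 0,"az": 0,"gripper": 0},
    {"tx": 1.2,"ty": 0,"tz": -0.2,"ax": 0,"ay": 0,"az": 0,"gripper": 0},
    {"tx": 1.2,"ty": 0,"tz": -0.2,"ax": 0,"ay": 0,"az": 0,"gripper": 0}
  ]
}}

```text
t: 21.05
tcp_pos: [0.6033, 0.0903, 0.0855]
ee_rot: [-0.818, 1.064, 1.131]
contact_force: [-0.4, 0.3, 3.8]
grip_width: 0.002
```

>>> {"op": "move_arm", "data": {
  "deltas": [
    {"tx": 0.6,"ty": 0,"tz": -0.1,"ax": 0,"ay": 0,"az": 0,"gripper": 0},
    {"tx": 1.2,"ty": 0,"tz": -0.2,"ax": 0,"ay": 0,"az": 0,"gripper": 0},
    {"tx": 1.2,"ty": 0,"tz": -0.2,"ax": 0,"ay": 0,"az": 0,"gripper": 0}
  ]
}}

```text
t: 21.35
tcp_pos: [0.6033, 0.0905, 0.084]
ee_rot: [-0.818, 1.064, 1.131]
contact_force: [-0.5, -0.5, 2.8]
grip_width: -0.001
```

>>> {"op": "move_arm", "data": {
  "deltas": [
    {"tx": 0.6,"ty": 0,"tz": -0.1,"ax": 0,"ay": 0,"az": 0,"gripper": 0},
    {"tx": 1.2,"ty": 0,"tz": -0.2,"ax": 0,"ay": 0,"az": 0,"gripper": 0},
    {"tx": 1.2,"ty": 0,"tz": -0.2,"ax": 0,"ay": 0,"az": 0,"gripper": 0}
  ]
}}

```text
t: 21.65
tcp_pos: [0.6032, 0.0906, 0.0825]
ee_rot: [-0.818, 1.064, 1.131]
contact_force: [-0.8, -0.4, 2.6]
grip_width: -0.003
```

```bash
python3 s.py 0 -2 -4
```

```text
t 21.65 fix [125.2848   0.0367  82.5022] theta -1.0169189014293978 r 85.6140917218724 F [-0.835  -0.3685  2.6476] Fn 2.637109286738028
0.0 t mm [-1.5 -0.   0.2] a deg [-0.04 -0.05 -0.25]
-2.0 t mm [ 1.4 -0.  -0.5] a deg [-0.04 -0.05 -0.25]
-4.0 t mm [ 4.3 -0.1 -1.2] a deg [-0.04 -0.05 -0.25]
```

Force is falling off past its peak; carry on until the stop is felt.

>>> {"op": "move_arm", "data": {
  "deltas": [
    {"tx": 0.6,"ty": 0,"tz": -0.2,"ax": 0,"ay": 0,"az": 0,"gripper": 0},
    {"tx": 1.2,"ty": 0,"tz": -0.4,"ax": 0,"ay": 0,"az": 0,"gripper": 0},
    {"tx": 1.2,"ty": 0,"tz": -0.4,"ax": 0,"ay": 0,"az": 0,"gripper": 0}
  ]
}}

```text
t: 21.95
tcp_pos: [0.6031, 0.0907, 0.0809]
ee_rot: [-0.818, 1.064, 1.132]
contact_force: [-0.1, 0.3, 1.7]
grip_width: -0.003
```

>>> {"op": "move_arm", "data": {
  "deltas": [
    {"tx": 0.6,"ty": 0,"tz": -0.2,"ax": 0,"ay": 0,"az": 0,"gripper": 0},
    {"tx": 1.2,"ty": 0,"tz": -0.4,"ax": 0,"ay": 0,"az": 0,"gripper": 0},
    {"tx": 1.2,"ty": 0,"tz": -0.4,"ax": 0,"ay": 0,"az": 0,"gripper": 0}
  ]
}}

```text
t: 22.25
tcp_pos: [0.6026, 0.0908, 0.0791]
ee_rot: [-0.817, 1.065, 1.132]
contact_force: [-1.1, 0.1, -0.1]
grip_width: -0.002
```

>>> {"op": "move_arm", "data": {
  "deltas": [
    {"tx": 0.6,"ty": 0,"tz": -0.2,"ax": 0,"ay": 0,"az": 0,"gripper": 0},
    {"tx": 1.2,"ty": 0,"tz": -0.4,"ax": 0,"ay": 0,"az": 0,"gripper": 0},
    {"tx": 1.2,"ty": 0,"tz": -0.4,"ax": 0,"ay": 0,"az": 0,"gripper": 0}
  ]
}}

```text
t: 22.55
tcp_pos: [0.6024, 0.0908, 0.0776]
ee_rot: [-0.817, 1.065, 1.133]
contact_force: [0.1, 0.5, -0.2]
grip_width: 0.002
```

```bash
python3 s.py -4 -6 -8
```

```text
t 22.55 fix [125.2385   0.8909  77.6015] theta -4.295987242933798 r 85.2782098869587 F [ 0.0962  0.5081 -0.197 ] Fn -0.15780470747183423
-4.0 t mm [-0.4 -0.9  0.3] a deg [-0.06 -0.06 -0.35]
-6.0 t mm [ 2.5 -0.9 -0.6] a deg [-0.06 -0.06 -0.35]
-8.0 t mm [ 5.3 -0.9 -1.5] a deg [-0.06 -0.06 -0.35]
```

>>> {"op": "move_arm", "data": {
  "deltas": [
    {"tx": 0.7,"ty": -0.4,"tz": -0.2,"ax": 0,"ay": 0,"az": 0,"gripper": 0},
    {"tx": 1.4,"ty": -0.8,"tz": -0.5,"ax": 0,"ay": 0,"az": 0,"gripper": 0},
    {"tx": 1.4,"ty": -0.8,"tz": -0.5,"ax": 0,"ay": 0,"az": 0,"gripper": 0}
  ]
}}

```text
t: 22.85
tcp_pos: [0.6032, 0.0907, 0.0765]
ee_rot: [-0.816, 1.065, 1.133]
contact_force: [-1.9, -0.7, 4.2]
grip_width: 0.0
```

>>> {"op": "move_arm", "data": {
  "deltas": [
    {"tx": 0.7,"ty": 0,"tz": -0.2,"ax": 0,"ay": 0,"az": 0,"gripper": 0},
    {"tx": 1.4,"ty": 0,"tz": -0.5,"ax": 0,"ay": 0,"az": 0,"gripper": 0},
    {"tx": 1.4,"ty": 0,"tz": -0.5,"ax": 0,"ay": 0,"az": 0,"gripper": 0}
  ]
}}

```text
t: 23.15
tcp_pos: [0.6035, 0.0907, 0.0762]
ee_rot: [-0.816, 1.064, 1.132]
contact_force: [-4.3, -0.8, 7.9]
grip_width: 0.002
```

>>> {"op": "move_arm", "data": {
  "deltas": [
    {"tx": 0.6,"ty": 0,"tz": -0.2,"ax": 0,"ay": 0,"az": 0,"gripper": 0},
    {"tx": 1.2,"ty": 0,"tz": -0.4,"ax": 0,"ay": 0,"az": 0,"gripper": 0},
    {"tx": 1.2,"ty": 0,"tz": -0.4,"ax": 0,"ay": 0,"az": 0,"gripper": 0}
  ]
}}

```text
t: 23.45
tcp_pos: [0.6036, 0.0907, 0.0761]
ee_rot: [-0.816, 1.064, 1.132]
contact_force: [-4.6, -1.9, 8.4]
grip_width: -0.001
```

```bash
python3 s.py -8 -10
```

```text
t 23.45 fix [125.4099  -0.3113  76.1208] theta -5.292247204462494 r 85.41728801564773 F [-4.5948 -1.8693  8.3963] Fn 8.086870176131303
-8.0 t mm [ 3.8  0.3 -1.2] a deg [-0.07  0.03 -0.3 ]
-10.0 t mm [ 6.6  0.3 -2.3] a deg [-0.07  0.03 -0.3 ]
```

>>> {"op": "move_arm", "data": {
  "deltas": [
    {"tx": -2,"ty": 0,"tz": 0,"ax": 0,"ay": 0,"az": 0,"gripper": 0},
    {"tx": -6,"ty": 0,"tz": 0,"ax": 0,"ay": 0,"az": 0,"gripper": 0},
    {"tx": -14,"ty": 0,"tz": 0,"ax": 0,"ay": 0,"az": 0,"gripper": 0},
    {"tx": -30,"ty": 0,"tz": 0,"ax": 0,"ay": 0,"az": 0,"gripper": 0},
    {"tx": -60,"ty": 0,"tz": 0,"ax": 0,"ay": 0,"az": 0,"gripper": 0},
    {"tx": -100,"ty": 0,"tz": 20,"ax": 0,"ay": 0,"az": 0,"gripper": 0},
    {"tx": -140,"ty": 0,"tz": 40,"ax": 0,"ay": 0,"az": 0,"gripper": 0},
    {"tx": -140,"ty": 0,"tz": 40,"ax": 0,"ay": 0,"az": 0,"gripper": 0},
    {"tx": -140,"ty": 0,"tz": 40,"ax": 0,"ay": 0,"az": 0,"gripper": 0}
  ]
}}

```text
t: 24.35
tcp_pos: [0.6044, 0.0851, 0.2238]
ee_rot: [-0.819, 1.06, 1.13]
contact_force: [-0.7, 0.5, -0.8]
grip_width: -0.002
```

```bash
python3 s.py;python3 - <<'E'
from h import *
grab('scene','sQ'); grab('wrist','wQ')
a=cv2.imread('pics/sQ.png')
cv2.imwrite('pics/sQc.png',cv2.resize(a[170:280,270:380],(600,600),interpolation=cv2.INTER_CUBIC))
A=load('wQ');S=load('sQ')
for th in [-10,-5,0,5,10]:
    t=np.radians(th); pts=[W(40+L*np.cos(t),0,75+L*np.sin(t)) for L in (51,117)]
    print(th,'wQ',proj(A,pts,True).round(1).tolist(),'s',((proj(S,pts)-[270,170])*600/110).round(1).tolist())
E
```

```text
t 24.35 fix [120.221   -2.4461 223.806 ] theta 55.62689447078967 r 169.05210905352064 F [-0.7065  0.5488 -0.7815] Fn -0.7326271543672132
-10 wQ [[326.9, 113.8], [326.8, 170.3]] s [[425.3, 196.3], [506.2, 138.3]]
-5 wQ [[326.9, 116.0], [326.8, 176.4]] s [[426.4, 190.9], [509.1, 125.9]]
0 wQ [[326.9, 117.9], [326.9, 182.1]] s [[426.9, 185.9], [510.8, 114.2]]
5 wQ [[327.0, 119.4], [327.0, 187.3]] s [[427.0, 181.3], [511.5, 103.4]]
10 wQ [[327.0, 120.5], [327.0, 192.0]] s [[426.6, 177.1], [511.1, 93.4]]
```

View pics/sQc.png

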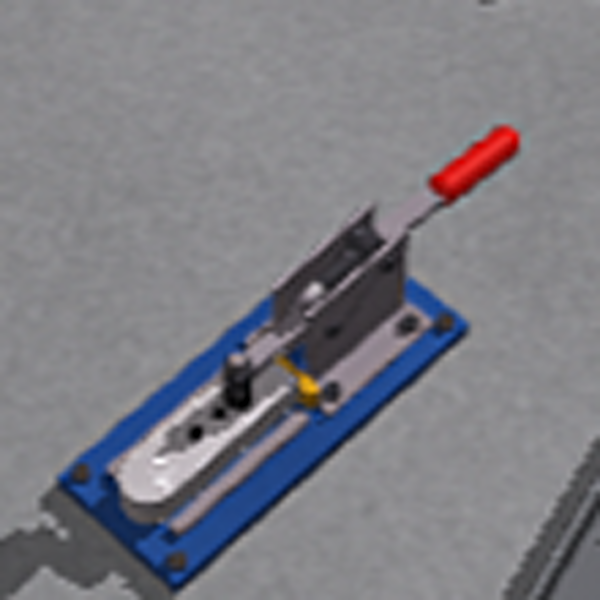

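View pics/wQ.png

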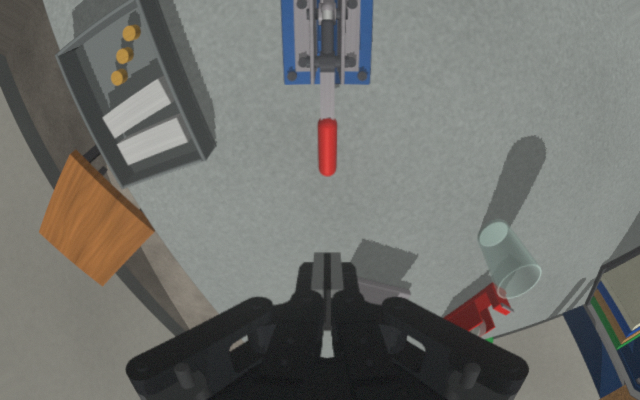

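```bash
python3 - <<'E'
from h import *
print(env.state()['contact_force'],workorder.hand_in())
E
```

```text
the job is handed in; nothing more can be done
[ 0.3214 -0.528  -0.5892] None
```

I put the smaller grey bolt between the rails square end first, slid it home against the stop, and clamped it. The job was handed in at about 24.4 s.

- **Stop:** the bolt met it with about 4 N felt at the wrist, well under the 30 N limit. It stayed against the stop when I released it.
- **Handle:** the push peaked at about 4.5 N and fell to zero as the handle went over its dead point. The end stop then built up to about 8 N along the push direction, roughly 9.7 N in total including some sideways force. The limit is 25 N.
- **Last pictures, after backing off:** the handle stays down at about 5 to 6 degrees below level. The pad is on the bolt's top, and the bolt sits straight between the rails against the stop. The robot is clear of everything and shows no contact force, and nothing else on the desk looks moved.

**Checks that disagreed or were not made:**
- The camera-based estimate put the bolt's end 0.9 mm past the stop face when contact was felt; I took this as calibration error.
- I felt nothing clear above the sensor noise until the handle was about 5 degrees above level, so I followed its early swing mainly in the pictures.
- The pad's force on the bolt could not be measured. I judged it only from the handle staying shut.

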